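# Shift the bench gearbox from second into third with a fingertip

## Robot

A 6-joint arm with a two-finger parallel gripper is mounted at the origin on a cart in front of the work surface, level with it; the furniture and walls round the work are solid. World frame = base frame: x ahead of the robot, y to its left, z up, the work surface at z = 0. Lengths are in mm, angles in degrees, forces in N, time in s.
With the tool pointing down it reaches from about 225 to 875 mm from the base axis. Payload 3.4 kg.
Tool frame: the origin (TCP) lies at the very end of the fingers, on their centre line; the grasp point (between the pads) lies arm.tcp_to_grasp behind it (arm.tcp_to_grasp is the distance from the TCP to the grasp point, in mm); z points along the fingers, x is the direction in which the jaws open and shut, and the axes are right-handed (so a half turn about z gives the same grasp; the last joint's range is limited). The gripper opens to 85 mm and grips with 20 to 120 N. Pads are 22 mm wide; open, the fingers measure 114 mm over their backs; the gripper's body (76 mm by 85 mm) begins 54 mm behind the grasp point. The pads swing forward as they close: fully open they stand 13 mm farther back than shut.
Start: joints at [70.13, 15.808, 86.224, -0, 77.962, -6.933], TCP at [128.75, 560.437, 195.628] pointing down, gripper open.
Joint ranges: [-165.64, 165.64], [-43.16, 119.46], [12.63, 154.43], [-67.54, 247.53], [6.08, 155.33], [-154.97, 154.97]. Speed limits (degrees/s): [147.25, 147.25, 180, 180, 180, 180].

## Interface

Orientations are given as a 3x3 rotation matrix whose columns are the frame's x, y, z axes.
In Python, from cell import arm gives the robot as it stands.
- The arm moves only by the tool drive_tool, never from a script. Its argument "targets" is a list of rows, each an object with "delta_pos": the shift along the world's x, y, z in mm, a list of three; "rot": the turn, a rotation vector about the world's x, y, z in rad, a list of three. In form: [{"delta_pos": [dx, dy, dz], "rot": [wx, wy, wz]}, ...]. A call has 1 to 20 rows; each row is the pose to reach, as a shift and turn from the pose commanded when the call began; what a row does not reach only later rows make up. A row lasts 1/12 s, in which the tool goes at most 41.7 mm and 7.16 degrees, less where a joint would pass 70% of its speed; a pose out of reach is approached as far as the arm can. A call with a gripper value outside its range is refused whole. "fingers" is the closure, from 0 (fully open) to 1 (shut), set as the call begins (left out, the last holds). The fingers move at their own pace and stop on an object; "grip_force" is the grip in N (left out, the last holds). Time passes only in rows, so rows that repeat a pose let the fingers close. It gives the time, the measured TCP pose, the force and the opening at its end, in the units of the state.
- arm.observe(): the state, without advancing time (a new reading comes with each control period).
- arm.get_image(name): name is "scene" or "top" or "wrist"; returns a dict with "frame" (480x640x3 uint8, red, green, blue), "depth" (480x640 float32, mm along the optical axis (not along the pixel's ray), 0 where there is no reading), "K" (3x3 intrinsics, pixels), "extrinsics" (4x4, takes a point from camera to world coordinates). Camera axes: x right, y up, looking along -z (the intrinsics and any distortion apply to the point x, -y, -z); pixel columns grow to the right and rows downward; lengths in mm; the calibration is good to about 2 mm. The wrist camera is an equidistant fisheye: a pixel r from the principal point sees the ray r / f radians off the axis. A picture is of the moment at which its call begins.
- arm.hand_in(): hands the job in, once; it reports no verdict.
Trained networks look in a picture, given as the dict that the camera call returned (one of the last four; its "shot" number tells which), for a name from the list of things; names that differ only in an ending like _2 or _b are one class to them, and where a whole thing is asked for, a point or a joint stands for the part that bears it (a point fixed in the world has none). Each returns a list of dicts, best first, with "conf" (0 to 1); they miss things now and then, are a little off and sometimes report something else, mostly with a low value. They report only what shows in the picture. A call takes as long as a camera call. They do not tell look-alikes from the thing itself.
- arm.spot_in(target, picture): "xyz" ([x, y, z] in mm, in world coordinates, good to about 4 mm: the middle of the surface that is visible of it).
The state is a dict: "clock": time; "q": joint angles; "qd": joint speeds; "joint_torque": joint torques, N m; "tool_pos": TCP position; "tcp_rot": TCP orientation; "ft_force": force on the tool from outside, world axes, zero at the start; "moment": the same for the moment, N m; "gripper_width": opening from 0.0 (shut) to 1.0 (fully open).
Only numpy, scipy, OpenCV 4.12 (cv2) and the standard library are available. Lean on these libraries where they do the work, as an engineer would, in place of code of your own. Each camera call takes 0.05 s, during which the arm holds its last target.

## Task

Shift the blue gearbox's lever from second into third: with the fingertips push its black knob forward (away from you) to the middle channel, push it across to the right, then push it forward, fully home in the third slot (far right, three red dots). Only push from outside, gently: do not take the lever between the fingers, do not put it into the first or fourth slot on the way, and leave the other things on the bench undisturbed. Finish with the hand clear and the lever resting in third.

Things in the scene. Friction and masses are not known exactly. Their poses are not given: they have to be found in the camera images.
- selector: Blue gearbox housing fixed to the bench, foot 112 x 112 mm, 96 x 96 mm above it, 145 mm tall. Origin: centre of its underside, on the bench. Its x axis is 'forward' (roughly away from the robot; a short shaft stub sticks out that way), y is left, z up.
- gate (a point): Middle of the gate plate's top, 145 mm above the bench, axes as the housing's. H-shaped opening: two fore-and-aft slots 20 mm left and right of the middle, 16 mm wide, 60 mm long, joined at x = 0 by a cross channel 19 mm wide. Slot ends: first far left (1 black dot), second near left (2), third far right (3 red dots), fourth near right (4).
- knob (a point): Centre of the black ball knob (34 mm diameter, z axis along the lever, 18 mm collar under it). The lever, a 10 mm rod, swings both ways about a pivot 75 mm above the bench below the gate's middle; knob centre 120 mm from the pivot: 195 mm above the bench upright, about 183 mm in a slot end, there about 34 mm left or right and 38 mm fore or aft of the middle.
- crosspin (a joint): Sideways lean of the lever, rad, positive to the right (housing's -y): about -0.30 in the left slots, 0 upright, about +0.30 in the right slots; stops at +-0.335.
- gearstick (a joint): Fore-and-aft lean of the lever, rad, positive forward (housing's +x): starts near -0.26 in the second slot, 0 in the cross channel (the lever passes across only within about +-0.06), stops at +-0.33 at the slot ends. The lever stays where it is left; a push of about 2 to 4 N at the knob moves it, there is no spring.
- oil_bottle: Yellow dropper bottle with a red cap, 42 mm diameter, 134 mm tall, loose, to the right of the gearbox. Origin: centre of its underside.
- brass_block: Small brass block, 24 x 32 x 21 mm, loose, to the left of the gearbox. Origin: centre of its underside.
- cam_lock: Small silver cam lock, 25 x 40 x 26 mm, loose, behind the gearbox. Origin: centre of its underside.
- tape_roll: Roll of brown tape lying flat, 60 mm diameter, 18 mm tall, loose, behind the gearbox. Origin: centre of its underside.
- lever_key_0: Silver lever key, 81 x 27 x 8 mm, loose, flat on the bench between the two key machines, nearer the robot. Origin: centre of its underside.
- key_tag_0: Key with an orange tag, 85 x 24 x 9 mm, loose, flat on the bench beside the lever key. Origin: centre of its underside.
Mind the look-alikes: they are no part of the job. Several things have the shape of the oil_bottle; the one meant has the colours described above.

How it is judged:
By the outcome, as a careful person would: the job done as asked, in the order asked, and still so for the second after the job is handed in, with the robot touching nothing.
It also fails if it takes over 64 s, if anything falls off the work surface, if the arm or the gripper's body presses on something with over 40 N, if the wrist force passes 120 N, or if a joint passes its speed limit or range.

## Working session

There is one attempt and no reset: what is moved stays moved. The work goes in short steps, Python scripts to look and compute and a tool call to move; the robot and the scene stay as the last step left them, time stands still between calls to the robot, and variables do not carry over. Pictures are saved under pics/ and viewed, and the job is handed in when it is done.

Besides the shell and the picture viewer there is one more tool, called after "Emit:" as name(argument=value, ...), one argument or row to a line, values as JSON. drive_tool: Moves the arm, as the interface text tells. Its arguments: {"type":"object","properties":{"targets":{"type":"array","items":{"type":"object","properties":{"delta_pos":{"type":"array","items":{"type":"number"}},"rot":{"type":"array","items":{"type":"number"}}}}},"fingers":{"type":"number"},"grip_force":{"type":"number"}},"required":["targets"]}

```bash
ls; mkdir -p pics; python3 - <<'E'
from cell import arm
import cv2,pickle
o=arm.observe();print({k:o[k] for k in('clock','q','tool_pos','tcp_rot','ft_force','gripper_width')}, arm.tcp_to_grasp)
for n in('scene','top'):
    p=arm.get_image(n);cv2.imwrite(f'pics/{n}0.png',p['frame'][...,::-1]);pickle.dump(p,open(f'{n}0.pkl','wb'))
    for t in('selector','knob','gate','oil_bottle'):
        try: print(n,t,[(r['conf'],r['xyz']) for r in arm.spot_in(t,p)][:4])
        except Exception as e: print(t,e)
E
```

```text
pics
{'clock': 0.0, 'q': array([ 7.01314646e+01,  1.58481728e+01,  8.62979108e+01, -1.09442797e-03,
        7.79619286e+01, -6.93192126e+00]), 'tool_pos': array([128.51944164, 559.81898878, 194.71558849]), 'tcp_rot': array([[ 2.23868496e-01,  9.74619161e-01, -6.23129932e-04],
       [ 9.74617559e-01, -2.23869266e-01, -1.77930269e-03],
       [-1.87364214e-03, -2.08983555e-04, -9.99998223e-01]]), 'ft_force': array([ 0.64681685, -0.53792828,  0.09732571]), 'gripper_width': 0.9971782182540053} 18.700000000000003
scene selector [(0.6, [548.0, -245.6, 107.1])]
scene knob [(0.66, [542.5, -194.7, 188.8]), (0.19, [554.0, -336.1, 64.8])]
scene gate [(0.88, [549.0, -241.4, 113.8]), (0.29, [557.3, -128.3, 23.9])]
scene oil_bottle [(0.95, [556.8, -337.4, 61.0]), (0.9, [576.5, -416.4, 74.2]), (0.8, [707.3, -231.6, 71.9]), (0.32, [354.2, -291.9, 5.5])]
top selector [(0.63, [564.7, -223.8, 146.2])]
top knob [(0.69, [544.3, -189.1, 196.4])]
top gate []
top oil_bottle [(0.85, [584.1, -405.2, 79.7]), (0.79, [558.8, -327.9, 80.9]), (0.55, [703.5, -224.5, 74.2]), (0.2, [569.8, -223.3, 147.6])]
```

View pics/scene0.png

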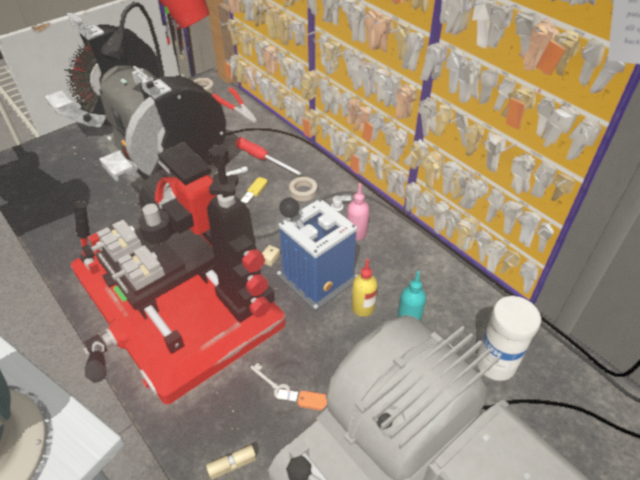

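View pics/top0.png

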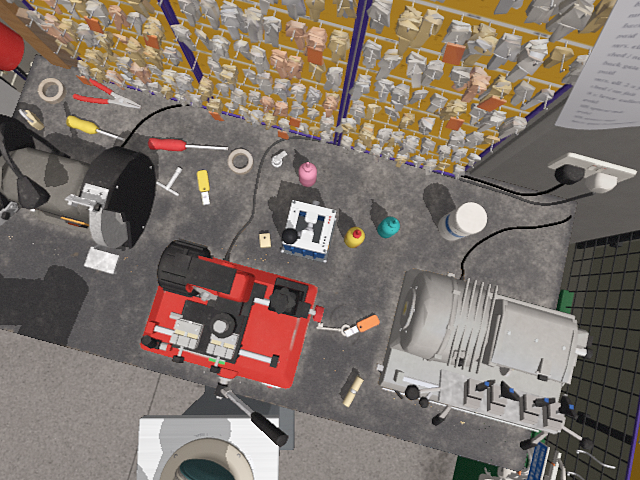

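The gearbox is at about (311,232) in the top view, with the knob at (290,236). The only bottle that is yellow with a red cap is at (355,237). The pink one at (308,174) and the teal one at (389,227) are look-alikes. Next I'll fit the gate pose and enlarge the view.

```bash
cat > h.py <<'E'
import numpy as np,cv2,pickle
def cloud(p):
    K,T,d=p['K'],p['extrinsics'],p['depth']
    v,u=np.mgrid[0:480,0:640]
    c=np.stack([(u-K[0,2])/K[0,0]*d,-(v-K[1,2])/K[1,1]*d,-d],-1)
    return c@T[:3,:3].T+T[:3,3]
def proj(p,X):
    K,T=p['K'],p['extrinsics']
    c=(np.asarray(X,float)-T[:3,3])@T[:3,:3]
    return np.stack([K[0,2]+K[0,0]*c[...,0]/-c[...,2],K[1,2]+K[1,1]*c[...,1]/c[...,2]],-1)
E
python3 - <<'E'
from h import *
for n in('scene','top'):
    p=pickle.load(open(n+'0.pkl','rb'));print(n,p['K'].round(1).tolist(),p['extrinsics'].round(3).tolist())
    W=cloud(p);f=p['frame'].astype(int)
    roi=(abs(W[...,0]-565)<90)&(abs(W[...,1]+225)<80)&(p['depth']>0)
    m=roi&(abs(W[...,2]-146)<6)
    pts=W[m];print(len(pts),pts.mean(0),np.median(pts[:,2]))
    r=cv2.minAreaRect(pts[:,:2].astype(np.float32));print(r)
    k=roi&(W[...,2]>170);print('knob',k.sum(),W[k].mean(0),W[k].min(0),W[k].max(0))
    # sphere fit r=17
    from scipy.optimize import least_squares
    q=W[roi&(W[...,2]>178)]
    s=least_squares(lambda c:np.linalg.norm(q-c,axis=1)-17,[543,-190,183],loss='soft_l1');print('sph',s.x,np.abs(s.fun).mean())
    u,v=proj(p,[560,-225,150]);u,v=int(u),int(v)
    c=p['frame'][v-75:v+75,u-80:u+80,::-1];cv2.imwrite(f'pics/{n}0c.png',cv2.resize(c,(800,750)[:2],interpolation=cv2.INTER_CUBIC)[:600] if 0 else cv2.resize(c,(640,600),interpolation=cv2.INTER_CUBIC))
    print('crop',u-80,v-75)
E
```

```text
scene [[558.7, 0.0, 318.1], [0.0, 558.7, 233.7], [0.0, 0.0, 1.0]] [[0.579, 0.593, -0.56, 31.16], [-0.815, 0.419, -0.4, -615.44], [-0.002, 0.688, 0.726, 829.354], [0.0, 0.0, 0.0, 1.0]]
1884 [ 571.35294985 -230.25157905  145.48815798] 145.70902283243794
((574.411865234375, -226.95460510253906), (98.01930236816406, 97.67250061035156), 76.64010620117188)
knob 344 [ 543.30858376 -192.55629315  192.90917488] [ 529.67478463 -205.28531007  170.11445977] [ 562.22498982 -172.73885763  205.58636886]
sph [ 549.09448714 -186.74662901  186.22194884] 0.9027558474481339
crop 231 152
top [[459.2, 0.0, 318.2], [0.0, 459.2, 238.7], [0.0, 0.0, 1.0]] [[0.002, 0.992, -0.125, 425.917], [-1.0, 0.006, 0.029, -219.282], [0.029, 0.125, 0.992, 1104.328], [0.0, 0.0, 0.0, 1.0]]
1346 [ 575.88941237 -232.79218232  145.32097622] 145.31092602754813
((574.0331420898438, -227.81253051757812), (96.0068359375, 96.15432739257812), 76.82737731933594)
knob 219 [ 546.45423501 -188.99556459  196.96607196] [ 532.20826431 -205.21411905  184.92040109] [ 563.13796168 -173.12373913  205.93202828]
sph [ 547.99268724 -188.68031673  185.57808314] 0.9347567968666766
crop 227 157
```

View pics/scene0c.png

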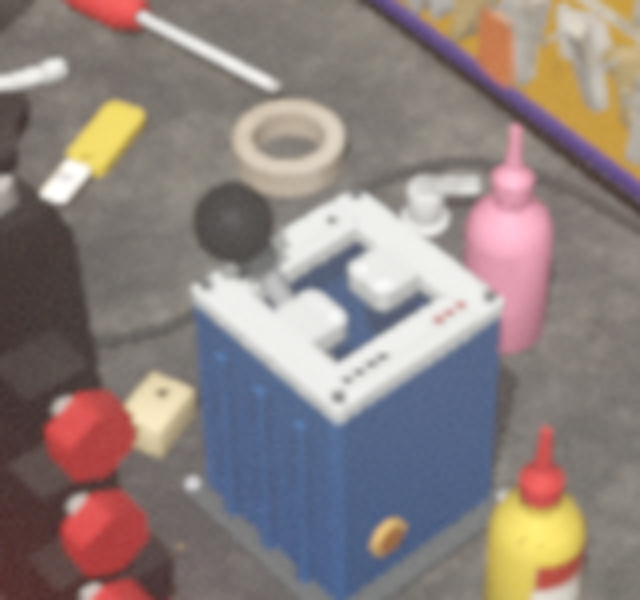

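View pics/top0c.png

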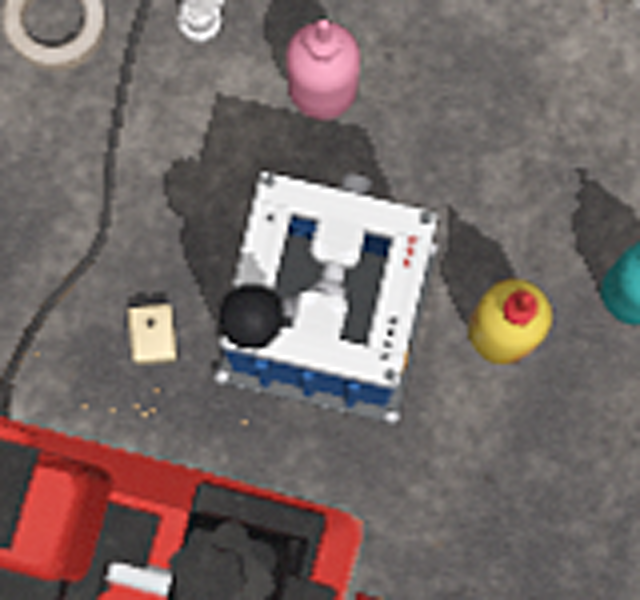

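```bash
python3 - <<'E'
from h import *
P=[]
for n in('scene','top'):
    p=pickle.load(open(n+'0.pkl','rb'));W=cloud(p);P.append(W[p['depth']>0])
P=np.concatenate(P)
xs=range(100,900,40);ys=range(680,-480,-40)
print('      '+' '.join(f'{y:4d}' for y in ys))
for x in reversed(xs):
    r=[]
    for y in ys:
        s=P[(abs(P[:,0]-x)<=20)&(abs(P[:,1]-y)<=20)]
        r.append(f'{s[:,2].max():4.0f}' if len(s) else '   .')
    print(f'{x:4d}  '+' '.join(r))
E
```

```text
680  640  600  560  520  480  440  400  360  320  280  240  200  160  120   80   40    0  -40  -80 -120 -160 -200 -240 -280 -320 -360 -400 -440
 860     .    .    .    .  249  239  261  270  270   30   25    6  420  420  421  421  492  495  472  497  501   12   10   -1    .    .    .    .    .
 820     .    .    .    .  254    3   59  172   27   34   31   22   11   31   28   27  423  515  511  514  514  556  556  555  559  521    5    .    .
 780     .    .    .  252  255  230  228  220    4    6    5   11    7   33   34   34   21   23   22   23  514  587  593  607  605  605  606  626  627
 740     .    .    .  253  254  247  246  240  180  332  331    .    .  200  179   18   12   11   23   24   28   31  106  606  514  607  644  622  682
 700     .    .    .  255    .  283  252  187  187  333  358  185  239  237  229   15   14   15    7   11   12    6  121  136    6    6    8  576  701
 660     .    .  249  254   88  292  291  187  191  194  360  186  250  250  240   10   15   15    6   12    6    6    5   70    5    6    7    6    6
 620     .    .  253  254  176  210  104  179  185
[... 1363 characters left out ...]
3 -870   -6    4    5    6    6   46   56  171   70   69   98   68    6    7   33   36  111  142
 220     .    .    .    .    .    .    .    .    .    . -869 -867 -868 -868    .    1    7   55   78  120  116   55   53    6    7   37   37   74  144
 180  -868 -868 -869 -875    .    .    .    .    .    . -870 -870 -873    .    .    .    .    .    .  123  178  212  207    6    7   39    6    6   31
 140  -868 -868 -867 -869 -865 -865 -871 -872    .    .    .    .    .    6    7    6    5    6    6    6    5  209  204    4    5    7    8    6    7
 100  -867 -867 -869 -869 -868 -869 -866 -871 -869 -871 -874    .    .    6    5   14  177  190  186  155    8    8    .    .    .    .   -3    4    7
```

```bash
python3 - <<'E'
from h import *
P=[]
for n in('scene','top'):
    p=pickle.load(open(n+'0.pkl','rb'));W=cloud(p);P.append(W[p['depth']>0])
P=np.concatenate(P)
xs=range(360,560,10);ys=range(-20,-290,-10)
print('      '+' '.join(f'{y:4d}' for y in ys))
for x in reversed(xs):
    r=[]
    for y in ys:
        s=P[(abs(P[:,0]-x)<=5)&(abs(P[:,1]-y)<=5)]
        r.append(f'{s[:,2].max():4.0f}' if len(s) else '   .')
    print(f'{x:4d}  '+' '.join(r))
from cell import arm
print([a for a in dir(arm) if a[0]!='_'])
E
```

```text
-20  -30  -40  -50  -60  -70  -80  -90 -100 -110 -120 -130 -140 -150 -160 -170 -180 -190 -200 -210 -220 -230 -240 -250 -260 -270 -280
 550     2    3   23   27    3    8    5    4    5   23   25   25   23    4    7  197  205  206  202  190  150  148  143  149  149  147   44
 540     6    3   35   27    4    4    5    5    4    6   21   22    7    4   17  193  205  206  201  187  149  148  149  148  149  148   11
 530     3    5   36    4    3    4    2    7    3    3    5    5    5    3   17   14  195  198  196  148  148  149  149  149  149  146    6
 520   146   34   38    2    5    3    3    3    3    2    4    4    4    4    5    4    4    7   10  122  125  147  148  148  149   30    6
 510   155   45   45   37    4    4    3    5    5    3    5    4    3    7    5    3    4    4    3    3    5    5   10   12   15   17    4
 500   279  198  203  211   47   45   43   42    2    6    2    3    3    3    3    3    4    4    6    4    5    5    5    4    3    4    4
 490   280  280  280  280  279  220  212   53   47   48   44    3    4    3    6    5    5    4    5    5    4    4    3
[... 1227 characters left out ...]
85  332  332  330  296  251  250  250  252  253  135    4    3
 390   135  136  135  231  232  232  231  232  229   68   68   68   68   93   94   95  185  276  283  249  249  247  252  253    3    4    4
 380   137  135  231  253  255  255  254  231  123   70   67   67   68   68   69   67   70   90   95   96   58  241  247  247    5    3    4
 370   136  136  231  253  255  254  255  231  120   68   68   69   68   68   67   68   68   68   69   66   58   47    5    7    4    4    4
 360   136  164  229  232  254  255  231  226  120   68   68   67   69   68   67   69   69   67   67   65   55   44    4    8   10    8    4
['IKError', 'get_image', 'hand_in', 'observe', 'spot_in', 'tcp_to_grasp']
```

```bash
python3 - <<'E'
from cell import arm
import cv2,pickle
p=arm.get_image('wrist');cv2.imwrite('pics/wrist0.png',p['frame'][...,::-1]);print(p['K'],p['extrinsics'])
p=pickle.load(open('scene0.pkl','rb'))
cv2.imwrite('pics/scene0t.png',cv2.resize(p['frame'][110:350,70:390,::-1],(800,600),interpolation=cv2.INTER_CUBIC))
E
```

```text
[[371.64829954   0.         319.33501059]
 [  0.         371.64829954 242.72332725]
 [  0.           0.           1.        ]] [[ 2.25152662e-01 -9.37605278e-01 -2.64957771e-01  5.99645398e+01]
 [ 9.74323086e-01  2.16417575e-01  6.21124511e-02  5.76068704e+02]
 [-8.95443750e-04 -2.72139257e-01  9.62257462e-01  3.73436826e+02]
 [ 0.00000000e+00  0.00000000e+00  0.00000000e+00  1.00000000e+00]]
```

View pics/scene0t.png

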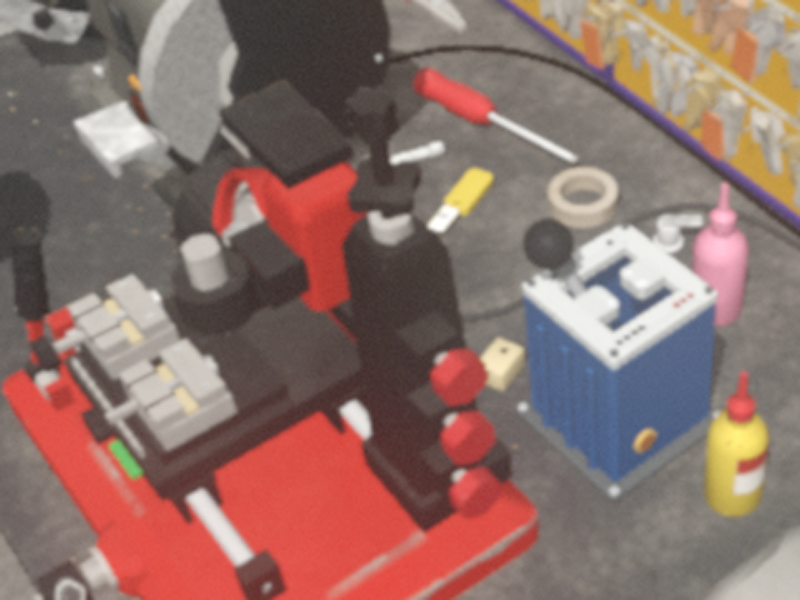

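View pics/wrist0.png

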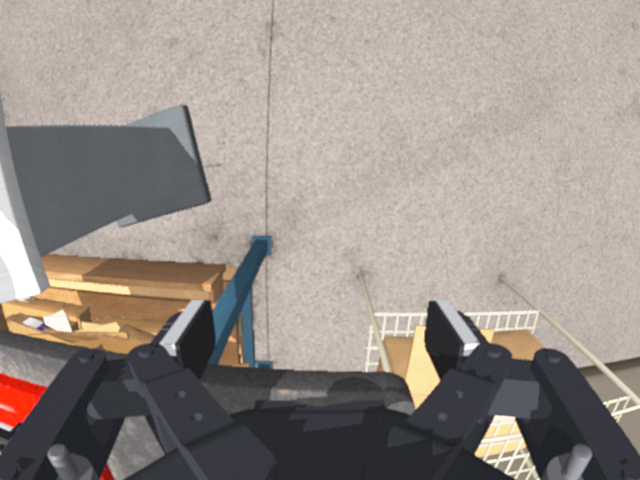

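The black tower of the key machine, about 387 mm tall at (425,-180), stands just on the near-left side of the knob. The wrist camera sits on the tool's -y side. I'll turn the tool half round so the camera faces away from the tower, and estimate the arm's geometry on the way.

Emit:
drive_tool(
  targets=[
    {"delta_pos":[0,0,235],"rot":[0,0,0]},
    {"delta_pos":[0,0,235],"rot":[0,0,0]},
    {"delta_pos":[0,0,235],"rot":[0,0,0]},
    {"delta_pos":[0,0,235],"rot":[0,0,0]},
    {"delta_pos":[0,0,235],"rot":[0,0,0]},
    {"delta_pos":[0,0,235],"rot":[0,0,0]},
    {"delta_pos":[0,0,235],"rot":[0,0,0]},
  ],
  fingers=1,
  grip_force=40,
)

```text
clock: 1.13
tool_pos: [129.4, 562.2, 437.8]
tcp_rot: [[0.224, 0.975, 0.005], [0.975, -0.224, 0.012], [0.013, 0.002, -1.0]]
ft_force: [-0.5, -0.1, 0.2]
gripper_width: 0.0
```

```bash
cat > rec.py <<'E'
from cell import arm
import pickle,os,numpy as np
o=arm.observe()
L=pickle.load(open('log.pkl','rb')) if os.path.exists('log.pkl') else [(np.array([70.13,15.808,86.224,0,77.962,-6.933]),np.array([128.75,560.437,195.628]),None)]
L.append((np.array(o['q']),np.array(o['tool_pos']),np.array(o['tcp_rot'])));pickle.dump(L,open('log.pkl','wb'))
print(o['clock'],np.round(o['q'],2),np.round(o['tool_pos'],1),np.round(o['tcp_rot'],3).tolist(),np.round(o['ft_force'],2),o['gripper_width'])
E
python3 rec.py
```

```text
1.1333 [ 70.13  13.93  55.69  -0.   109.62  -6.93] [129.4 562.2 437.8] [[0.224, 0.975, 0.005], [0.975, -0.224, 0.012], [0.013, 0.002, -1.0]] [-0.48 -0.07  0.16] 0.0003740207343554645
```

Emit:
drive_tool(
  targets=[
    {"delta_pos":[100,-115,0],"rot":[0,0,-0.5]},
    {"delta_pos":[100,-115,0],"rot":[0,0,-0.5]},
    {"delta_pos":[100,-115,0],"rot":[0,0,-0.5]},
    {"delta_pos":[100,-115,0],"rot":[0,0,-0.5]},
    {"delta_pos":[200,-230,0],"rot":[0,0,-1.0]},
    {"delta_pos":[200,-230,0],"rot":[0,0,-1.0]},
    {"delta_pos":[200,-230,0],"rot":[0,0,-1.0]},
    {"delta_pos":[200,-230,0],"rot":[0,0,-1.0]},
    {"delta_pos":[200,-230,0],"rot":[0,0,-1.0]},
    {"delta_pos":[200,-230,0],"rot":[0,0,-1.0]},
  ],
)

```text
clock: 1.97
tool_pos: [329.3, 329.5, 430.2]
tcp_rot: [[0.942, 0.336, -0.001], [0.336, -0.942, 0.0], [-0.001, -0.0, -1.0]]
ft_force: [-0.5, 0.5, -0.8]
gripper_width: 0.001
```

```bash
python3 rec.py; cat > kin.py <<'E'
import numpy as np,pickle
from scipy.spatial.transform import Rotation as R
from scipy.optimize import least_squares
def fk(q,p):
    # p: a1,z1,L2,a3,L4,d6 ; returns wrist centre, tcp, elbow
    a1,z1,L2,a3,L4,d6=p
    q=np.radians(q)
    Rz=R.from_euler('z',q[0])
    R2=Rz*R.from_euler('y',q[1]); el=Rz.apply([a1,0,z1])+R2.apply([0,0,L2])
    R3=R2*R.from_euler('y',q[2]);R4=R3*R.from_euler('z',q[3])
    wc=el+R3.apply([a3,0,L4])
    R5=R4*R.from_euler('y',q[4])
    return wc,wc+R5.apply([0,0,d6]),el,R5
if __name__=='__main__':
    L=pickle.load(open('log.pkl','rb'))
    f=lambda p:np.concatenate([fk(q,p)[1]-t for q,t,_ in L]+[(p-np.array([50,300,350,30,350,250]))*1e-3])
    s=least_squares(f,[50,300,350,30,350,250]);print(s.x.round(1),s.fun.round(2))
E
python3 kin.py
```

```text
1.9667 [3.6430e+01 3.6900e+00 6.9330e+01 3.0000e-02 1.0702e+02 1.6790e+01] [329.3 329.5 430.2] [[0.942, 0.336, -0.001], [0.336, -0.942, 0.0], [-0.001, -0.0, -1.0]] [-0.55  0.48 -0.82] 0.0008759205239634911
[  72.2 8672.8   73.3 -160.3  454.7 8609. ] [ 6.538e+01 -2.329e+01  7.000e-01  6.585e+01 -2.294e+01  6.450e+00
  3.795e+01 -5.333e+01 -7.170e+00  2.000e-02  8.370e+00 -2.800e-01
 -1.900e-01  1.000e-01  8.360e+00]
```

Emit:
drive_tool(
  targets=[
    {"delta_pos":[75,-115,0],"rot":[0,0,-0.5]},
    {"delta_pos":[75,-115,0],"rot":[0,0,-0.5]},
    {"delta_pos":[75,-115,0],"rot":[0,0,-0.5]},
    {"delta_pos":[75,-115,0],"rot":[0,0,-0.5]},
    {"delta_pos":[150,-230,0],"rot":[0,0,-1.0]},
    {"delta_pos":[150,-230,0],"rot":[0,0,-1.0]},
    {"delta_pos":[150,-230,0],"rot":[0,0,-1.0]},
    {"delta_pos":[150,-230,0],"rot":[0,0,-1.0]},
    {"delta_pos":[150,-230,0],"rot":[0,0,-1.0]},
    {"delta_pos":[150,-230,0],"rot":[0,0,-1.0]},
  ],
)

```text
clock: 2.8
tool_pos: [478.6, 101.5, 430.0]
tcp_rot: [[0.795, -0.606, -0.002], [-0.606, -0.795, 0.001], [-0.002, 0.0, -1.0]]
ft_force: [-0.6, 0.6, 0.3]
gripper_width: 0.003
```

```bash
python3 rec.py
```

```text
2.8 [3.7500e+00 5.9100e+00 6.6860e+01 8.0000e-02 1.0733e+02 4.1100e+01] [478.6 101.5 430. ] [[0.795, -0.606, -0.002], [-0.606, -0.795, 0.001], [-0.002, 0.0, -1.0]] [-0.6   0.65  0.34] 0.0032117101443254236
```

Emit:
drive_tool(
  targets=[
    {"delta_pos":[0,0,40],"rot":[0.1,0.0,-0.05]},
    {"delta_pos":[0,0,40],"rot":[0.2,0.0,-0.1]},
    {"delta_pos":[0,0,40],"rot":[0.3,0,-0.15]},
    {"delta_pos":[0,0,40],"rot":[0.3,0,-0.15]},
  ],
)

```text
clock: 3.13
tool_pos: [477.9, 99.5, 470.2]
tcp_rot: [[0.693, -0.72, 0.022], [-0.693, -0.658, 0.296], [-0.199, -0.221, -0.955]]
ft_force: [0.1, 0.3, -0.8]
gripper_width: 0.005
```

```bash
python3 rec.py
```

```text
3.1333 [-10.83   4.37  65.57  18.44 111.07  41.97] [477.9  99.5 470.2] [[0.693, -0.72, 0.022], [-0.693, -0.658, 0.296], [-0.199, -0.221, -0.955]] [ 0.09  0.31 -0.82] 0.004924976427207031
```

Emit:
drive_tool(
  targets=[
    {"delta_pos":[0,0,0],"rot":[-0.1,0.1,0]},
    {"delta_pos":[0,0,0],"rot":[-0.2,0.2,0]},
    {"delta_pos":[0,0,0],"rot":[-0.3,0.3,0]},
    {"delta_pos":[0,0,0],"rot":[-0.3,0.3,0]},
  ],
)

```text
clock: 3.47
tool_pos: [479.6, 104.2, 469.5]
tcp_rot: [[0.643, -0.715, -0.274], [-0.744, -0.668, -0.003], [-0.181, 0.205, -0.962]]
ft_force: [0.2, 0.1, -0.3]
gripper_width: 0.001
```

```bash
python3 rec.py; cat > kin.py <<'E'
import numpy as np,pickle
from scipy.spatial.transform import Rotation as R
from scipy.optimize import least_squares
def fk(q,p):
    a1,z1,L2,a3,L4,d6,off=p
    q=np.radians(q)
    Rz=R.from_euler('z',q[0])
    R2=Rz*R.from_euler('y',q[1]); el=Rz.apply([a1,0,z1])+R2.apply([0,0,L2])
    R3=R2*R.from_euler('y',q[2]);R4=R3*R.from_euler('z',q[3])
    wc=el+R3.apply([a3,0,L4])+Rz.apply([0,off,0])
    R5=R4*R.from_euler('y',q[4])*R.from_euler('z',q[5])
    return wc,wc+R5.apply([0,0,d6]),el,R5
def R5(q):
    q=np.radians(q);return
if __name__=='__main__':
    L=pickle.load(open('log.pkl','rb'))
    for q,t,M in L[1:]:
        r=fk(q,[0]*7)[3].as_matrix();print(r.round(2).tolist(),M.round(2).tolist())
    p0=np.array([50,300,350,30,350,250,69.4])
    f=lambda p:np.concatenate([fk(q,p)[1]-t for q,t,_ in L]+[(p-p0)*1e-3])
    s=least_squares(f,p0);print(s.x.round(1),s.fun.round(2))
E
python3 kin.py
```

```text
3.4667 [  3.47  17.09  48.96   1.03 129.8   52.11] [479.6 104.2 469.5] [[0.643, -0.715, -0.274], [-0.744, -0.668, -0.003], [-0.181, 0.205, -0.962]] [ 0.19  0.15 -0.32] 0.000688332843623458
[[-0.22, -0.97, 0.0], [-0.97, 0.22, 0.01], [-0.01, -0.0, -1.0]] [[0.22, 0.97, 0.0], [0.97, -0.22, 0.01], [0.01, 0.0, -1.0]]
[[-0.94, -0.34, -0.0], [-0.34, 0.94, 0.0], [0.0, 0.0, -1.0]] [[0.94, 0.34, -0.0], [0.34, -0.94, 0.0], [-0.0, -0.0, -1.0]]
[[-0.8, 0.61, -0.0], [0.61, 0.8, 0.0], [0.0, -0.0, -1.0]] [[0.8, -0.61, -0.0], [-0.61, -0.8, 0.0], [-0.0, 0.0, -1.0]]
[[-0.69, 0.72, 0.02], [0.69, 0.66, 0.3], [0.2, 0.22, -0.95]] [[0.69, -0.72, 0.02], [-0.69, -0.66, 0.3], [-0.2, -0.22, -0.95]]
[[-0.64, 0.72, -0.27], [0.74, 0.67, -0.0], [0.18, -0.21, -0.96]] [[0.64, -0.72, -0.27], [-0.74, -0.67, -0.0], [-0.18, 0.21, -0.96]]
[ -0.  136.8 629.7  60.4 421.1 400.2  69.4] [ 0.   -0.    0.   -0.   -0.    0.    0.    0.   -0.    0.    0.   -0.
  0.   -0.   -0.   -0.    0.    0.   -0.05 -0.16  0.28  0.03  0.07  0.15
  0.  ]
```

```bash
cat > tgt.py <<'E'
import numpy as np
from scipy.spatial.transform import Rotation as R
C=np.array([574.2,-227.4]);yaw=np.radians(-13.3)
f=np.array([np.cos(yaw),np.sin(yaw)]);l=np.array([-np.sin(yaw),np.cos(yaw)])
def w(x,y): return C+x*f+y*l
def hx(p): d=np.asarray(p)[:2]-C; return d@f,d@l
E
python3 - <<'E'
from tgt import *
def down(az):
    a=np.radians(az);x=np.array([np.cos(a),np.sin(a),0]);z=np.array([0,0,-1.]);return R.from_matrix(np.stack([x,np.cross(z,x),z],1))
c=down(77.063)
for v in([0,0,-1],[0,0,-1],[.3,0,-.15],[-.3,.3,0]): c=R.from_rotvec(v)*c
print(c.as_matrix().round(3))
t=down(-103.3);r=(t*c.inv()).as_rotvec();print(r)
print(w(-75,33),w(-75,33)-[478.75,100.437])
E
```

```text
[[ 0.637 -0.722 -0.27 ]
 [-0.749 -0.662  0.002]
 [-0.18   0.201 -0.963]]
[-0.13262064 -0.25098786 -0.94929614]
[ 508.80322587 -178.03136691] [  30.05322587 -278.46836691]
```

Emit:
drive_tool(
  targets=[
    {"delta_pos":[15,-139,-20],"rot":[-0.0663,-0.1255,-0.4746]},
    {"delta_pos":[15,-139,-20],"rot":[-0.0663,-0.1255,-0.4746]},
    {"delta_pos":[15,-139,-20],"rot":[-0.0663,-0.1255,-0.4746]},
    {"delta_pos":[15,-139,-20],"rot":[-0.0663,-0.1255,-0.4746]},
    {"delta_pos":[15,-139,-20],"rot":[-0.0663,-0.1255,-0.4746]},
    {"delta_pos":[30,-278,-40],"rot":[-0.1326,-0.251,-0.9493]},
    {"delta_pos":[30,-278,-40],"rot":[-0.1326,-0.251,-0.9493]},
    {"delta_pos":[30,-278,-40],"rot":[-0.1326,-0.251,-0.9493]},
    {"delta_pos":[30,-278,-40],"rot":[-0.1326,-0.251,-0.9493]},
    {"delta_pos":[30,-278,-40],"rot":[-0.1326,-0.251,-0.9493]},
    {"delta_pos":[30,-278,-40],"rot":[-0.1326,-0.251,-0.9493]},
    {"delta_pos":[30,-278,-40],"rot":[-0.1326,-0.251,-0.9493]},
  ],
)

```text
clock: 4.47
tool_pos: [509.3, -174.8, 431.3]
tcp_rot: [[-0.223, -0.975, 0.0], [-0.975, 0.223, 0.001], [-0.001, -0.0, -1.0]]
ft_force: [0.5, -0.7, -0.7]
gripper_width: -0.0
```

```bash
python3 rec.py; python3 - <<'E'
from h import *
from cell import arm
for n in('scene','top','wrist'):
    p=arm.get_image(n);pickle.dump(p,open(n+'1.pkl','wb'));cv2.imwrite(f'pics/{n}1.png',p['frame'][...,::-1])
E
```

```text
4.4667 [-2.6400e+01  1.0550e+01  6.1050e+01  6.0000e-02  1.0841e+02  7.6520e+01] [ 509.3 -174.8  431.3] [[-0.223, -0.975, 0.0], [-0.975, 0.223, 0.001], [-0.001, -0.0, -1.0]] [ 0.53 -0.66 -0.67] -0.0002208781027566624
```

View pics/scene1.png

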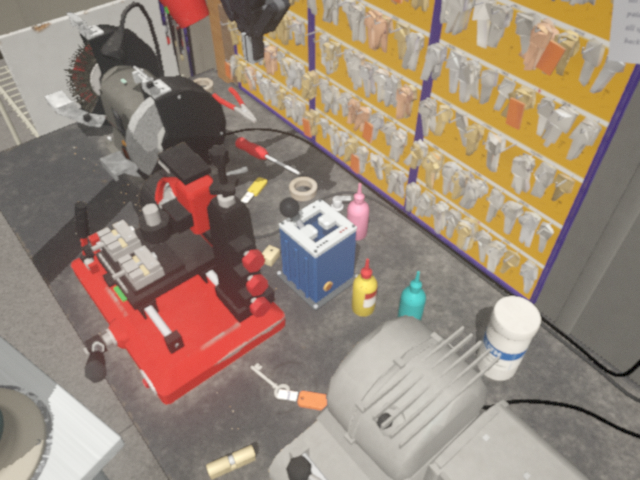

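View pics/wrist1.png

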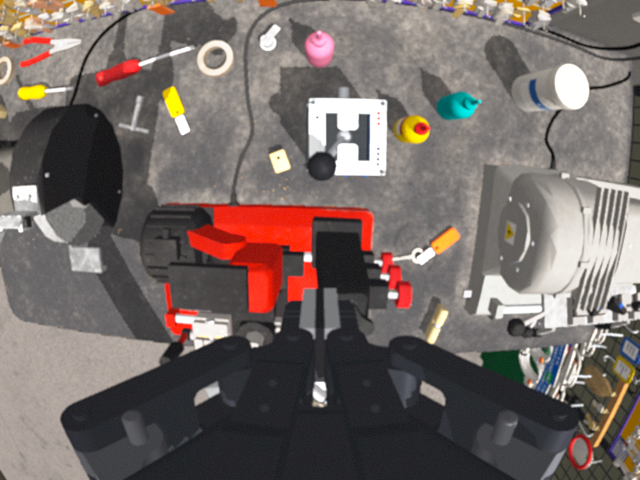

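View pics/top1.png

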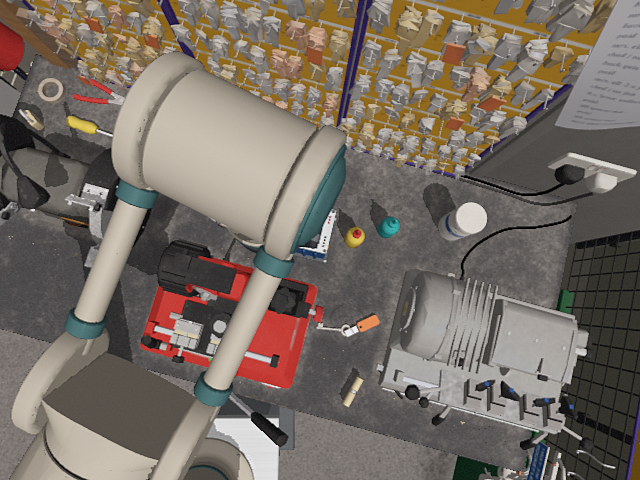

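The wrist view shows the gate at about (346,137) and the knob at (320,165). The near-right slot is free, and the tower's top is behind the fingers at (340,260). Nothing has been disturbed, so I'll descend behind the knob.

Emit:
drive_tool(
  targets=[
    {"delta_pos":[0,0,-200],"rot":[0,0,0]},
    {"delta_pos":[0,0,-200],"rot":[0,0,0]},
    {"delta_pos":[0,0,-200],"rot":[0,0,0]},
    {"delta_pos":[0,0,-200],"rot":[0,0,0]},
    {"delta_pos":[0,0,-200],"rot":[0,0,0]},
    {"delta_pos":[0,0,-200],"rot":[0,0,0]},
    {"delta_pos":[0,0,-200],"rot":[0,0,0]},
    {"delta_pos":[0,0,-200],"rot":[0,0,0]},
  ],
)

```text
clock: 5.28
tool_pos: [510.6, -177.8, 233.1]
tcp_rot: [[-0.229, -0.973, 0.004], [-0.973, 0.229, -0.002], [0.001, -0.004, -1.0]]
ft_force: [0.6, 0.8, -0.4]
gripper_width: -0.002
```

```bash
python3 rec.py; cat > look.py <<'E'
from h import *
from tgt import *
from cell import arm
import sys
from scipy.optimize import least_squares
k=sys.argv[1]
for n in sys.argv[2:]:
    p=arm.get_image(n);f=p['frame']
    if n=='wrist': c=f
    else:
        u,v=proj(p,[560,-225,170]);u,v=int(u),int(v);c=cv2.resize(f[v-60:v+60,u-80:u+80],(800,600),interpolation=cv2.INTER_CUBIC)
        W=cloud(p);roi=(abs(W[...,0]-C[0])<70)&(abs(W[...,1]-C[1])<70)&(W[...,2]>165)&(W[...,2]<215)&(f.max(-1)<75)&(p['depth']>0)
        q=W[roi];
        if len(q)>30:
            s=least_squares(lambda c:np.linalg.norm(q-c,axis=1)-17,q.mean(0)-[0,0,8],loss='soft_l1',f_scale=1.);print(n,len(q),'knob',s.x.round(1),'housing xy',np.round(hx(s.x),1),'res',np.abs(s.fun).mean().round(2))
    cv2.imwrite(f'pics/{n}{k}.png',c[...,::-1])
    try:
        for r in arm.spot_in('knob',p)[:2]: print(n,'net',r['conf'],np.round(r['xyz'],1),np.round(hx(r['xyz']),1))
    except Exception as e: print(e)
o=arm.observe();print(o['clock'],o['tool_pos'].round(1),'h',np.round(hx(o['tool_pos']),1),o['ft_force'].round(2))
E
python3 look.py 2 scene wrist
```

```text
5.2833 [-26.58  11.59  86.68   0.    81.49  76.64] [ 510.6 -177.8  233.1] [[-0.229, -0.973, 0.004], [-0.973, 0.229, -0.002], [0.001, -0.004, -1.0]] [ 0.64  0.77 -0.36] -0.0018673329932201105
scene net 0.84 [ 545.2 -195.4  191.5] [-35.6  24.5]
wrist net 0.59 [ 551.1 -186.6  195.5] [-31.9  34.4]
5.4833 [ 510.3 -178.2  233.2] h [-73.5  33.2] [ 0.32 -0.48  0.72]
```

View pics/scene2.png

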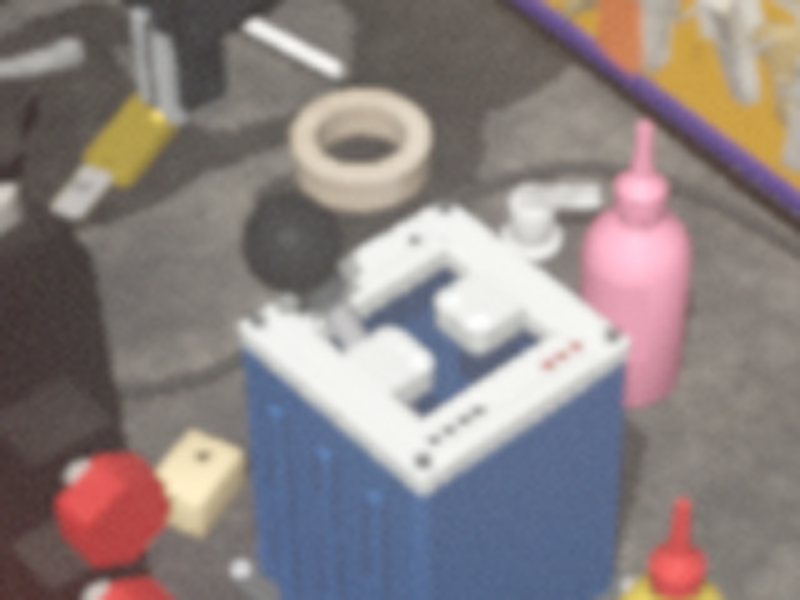

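View pics/wrist2.png

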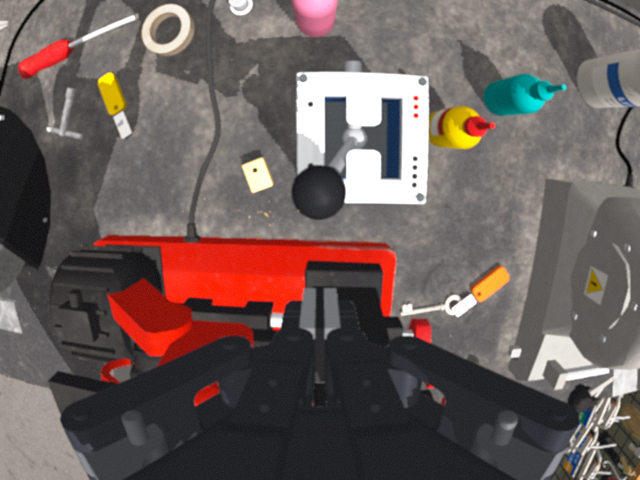

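Emit:
drive_tool(
  targets=[
    {"delta_pos":[0,0,-27],"rot":[0,0,0]},
    {"delta_pos":[0,0,-54],"rot":[0,0,0]},
    {"delta_pos":[0,0,-54],"rot":[0,0,0]},
    {"delta_pos":[2,-0.5,-54],"rot":[0,0,0]},
    {"delta_pos":[4,-1,-54],"rot":[0,0,0]},
    {"delta_pos":[6,-1.4,-54],"rot":[0,0,0]},
    {"delta_pos":[8,-1.9,-54],"rot":[0,0,0]},
    {"delta_pos":[10,-2.4,-54],"rot":[0,0,0]},
    {"delta_pos":[12,-2.8,-54],"rot":[0,0,0]},
    {"delta_pos":[12,-2.8,-54],"rot":[0,0,0]},
  ],
)

```text
clock: 6.32
tool_pos: [521.5, -180.6, 177.0]
tcp_rot: [[-0.23, -0.973, 0.001], [-0.973, 0.23, -0.0], [0.0, -0.001, -1.0]]
ft_force: [0.5, -0.5, 0.2]
gripper_width: -0.002
```

```bash
python3 - <<'E'
s=open('h.py').read()
s+='''
def fcloud(p):
    K,T,d=p['K'],p['extrinsics'],p['depth']
    v,u=np.mgrid[0:480,0:640]
    a=(u-K[0,2])/K[0,0];b=(v-K[1,2])/K[1,1];r=np.hypot(a,b)+1e-9
    g=np.tan(np.minimum(r,1.5))/r*d
    c=np.stack([a*g,-b*g,-d],-1)
    return c@T[:3,:3].T+T[:3,3]
'''
open('h.py','w').write(s)
t=open('look.py').read()
t=t.replace("W=cloud(p);roi","W=cloud(p)\n    if 1:\n        W=fcloud(p) if n=='wrist' else cloud(p);roi").replace("(f.max(-1)<75)","(f.max(-1)<110)&(f.max(-1).astype(int)-f.min(-1)<25)")
open('look.py','w').write(t)
E
python3 look.py 3 scene wrist
```

```text
scene 313 knob [ 548.9 -187.   186.2] housing xy [-33.9  33.5] res 1.08
scene net 0.84 [ 543.8 -199.   188.3] [-36.1  20.6]
scene net 0.71 [ 359.9 -355.5    8.1] [-179.1 -174. ]
wrist 4101 knob [ 546.1 -186.4  184.7] housing xy [-36.8  33.4] res 0.5
wrist net 0.67 [ 554.1 -190.3  198.4] [-28.1  31.5]
6.5167 [ 520.6 -180.3  176.6] h [-63.   33.5] [-0.15  0.02  0.82]
```

View pics/scene3.png

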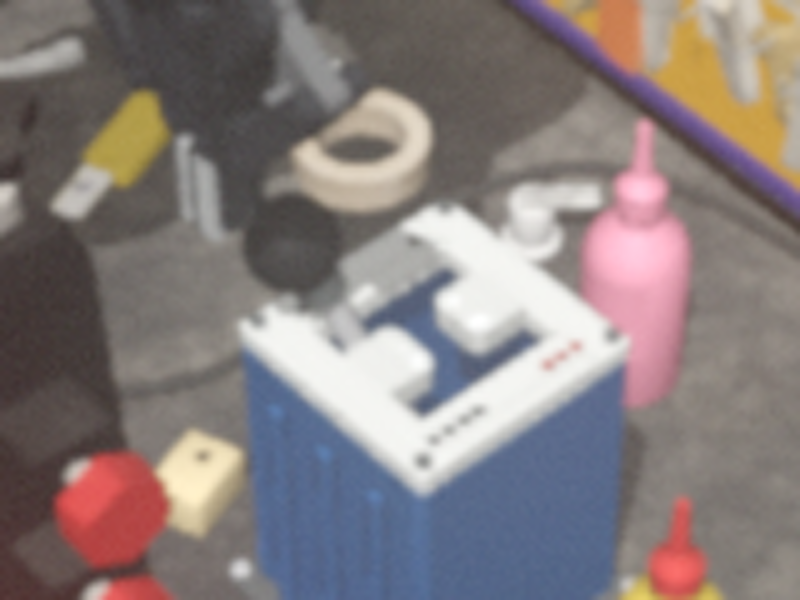

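View pics/wrist3.png

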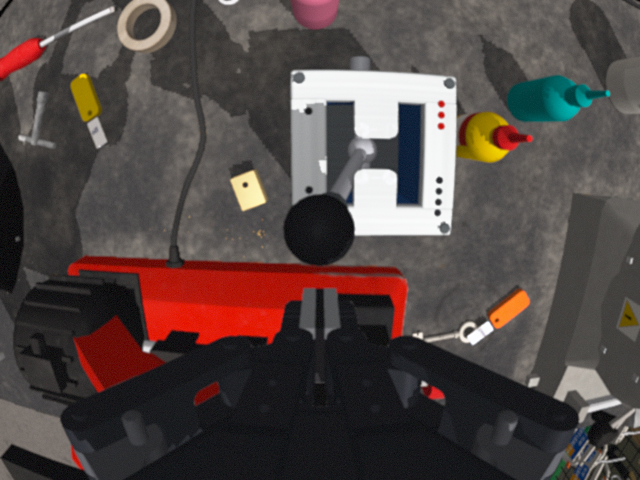

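```bash
cat > gate.py <<'E'
from h import *
from tgt import *
from cell import arm
from scipy.optimize import least_squares
def measure(p):
    W=fcloud(p);f=p['frame'].astype(int);ok=p['depth']>0
    near=(np.hypot(W[...,0]-C[0],W[...,1]-C[1])<85)&ok
    g=near&(abs(W[...,2]-145)<5)
    (cx,cy),sz,a=cv2.minAreaRect(W[g][:,:2].astype(np.float32))
    a=(a+13.3+45)%90-45-13.3
    k=near&(W[...,2]>170)&(W[...,2]<216)&(f.max(-1)<75)
    # keep largest component
    n,lab,st,_=cv2.connectedComponentsWithStats(k.astype(np.uint8));
    i=1+np.argmax(st[1:,4]);q=W[lab==i]
    s=least_squares(lambda c:np.linalg.norm(q-c,axis=1)-17,q.mean(0)-[0,0,8],loss='soft_l1',f_scale=1.)
    return np.array([cx,cy]),sz,a,W[g][:,2].mean(),s.x,len(q),np.abs(s.fun).mean()
if __name__=='__main__':
    p=arm.get_image('wrist');c,sz,a,z,kx,n,res=measure(p)
    y=np.radians(a);d=kx[:2]-c;F=np.array([np.cos(y),np.sin(y)]);Lf=np.array([-np.sin(y),np.cos(y)])
    print('gate',c.round(1),np.round(sz,1),round(a,1),'z',z.round(1),'knob',kx.round(1),n,res.round(2))
    hx_,hy_=d@F,d@Lf;h=kx[2]-75
    print('rel knob h',hx_.round(1),hy_.round(1),'gearstick',np.arctan2(hx_,h).round(3),'crosspin',np.arctan2(-hy_,h).round(3))
    o=arm.observe();t=o['tool_pos'][:2]-c;print(o['clock'],'tcp rel',(t@F).round(1),(t@Lf).round(1),o['tool_pos'].round(1),'ft',o['ft_force'].round(2))
E
python3 gate.py
```

```text
gate [ 572.5 -225.6] [96.4 95.8] -13.1 z 144.5 knob [ 546.1 -186.3  184.8] 3986 0.37
rel knob h -34.7 32.3 gearstick -0.306 crosspin -0.286
6.5667 tcp rel -60.8 32.3 [ 520.6 -180.3  176.6] ft [ 1.19  0.99 -0.17]
```

Emit:
drive_tool(
  targets=[
    {"delta_pos":[2,-0.5,0],"rot":[0,0,0]},
    {"delta_pos":[4,-0.9,0],"rot":[0,0,0]},
    {"delta_pos":[5,-1.2,0],"rot":[0,0,0]},
    {"delta_pos":[6.5,-1.5,0],"rot":[0,0,0]},
    {"delta_pos":[8,-1.9,0],"rot":[0,0,0]},
    {"delta_pos":[9.5,-2.2,0],"rot":[0,0,0]},
    {"delta_pos":[11,-2.6,0],"rot":[0,0,0]},
    {"delta_pos":[12.5,-2.9,0],"rot":[0,0,0]},
    {"delta_pos":[14,-3.3,0],"rot":[0,0,0]},
    {"delta_pos":[15.5,-3.6,0],"rot":[0,0,0]},
    {"delta_pos":[17,-4,0],"rot":[0,0,0]},
    {"delta_pos":[18.5,-4.3,0],"rot":[0,0,0]},
    {"delta_pos":[20,-4.7,0],"rot":[0,0,0]},
    {"delta_pos":[20,-4.7,0],"rot":[0,0,0]},
  ],
)

```text
clock: 7.73
tool_pos: [541.1, -185.2, 176.6]
tcp_rot: [[-0.23, -0.973, 0.0], [-0.973, 0.23, -0.0], [0.0, -0.0, -1.0]]
ft_force: [-0.3, -0.6, -0.9]
gripper_width: -0.002
```

```bash
python3 gate.py; python3 look.py 4 wrist scene
```

```text
gate [ 572.3 -225.7] [96.6 96.2] -13.1 z 144.5 knob [ 546.1 -186.3  184.8] 3194 0.46
rel knob h -34.5 32.4 gearstick -0.304 crosspin -0.287
7.7833 tcp rel -39.8 32.4 [ 540.9 -185.1  176.6] ft [-1.03  0.75 -0.07]
wrist 3346 knob [ 546.3 -186.4  184.6] housing xy [-36.6  33.4] res 0.69
wrist net 0.88 [ 554.1 -191.7  192.6] [-27.8  30.1]
wrist net 0.64 [ 358.6 -354.6    9.2] [-180.6 -173.4]
scene 305 knob [ 549.1 -186.9  186.1] housing xy [-33.7  33.6] res 1.07
scene net 0.7 [ 542.1 -198.1  187. ] [-38.   21.1]
7.9833 [ 540.7 -185.   176.6] h [-42.4  33.5] [ 0.05  0.68 -0.08]
```

View pics/wrist4.png

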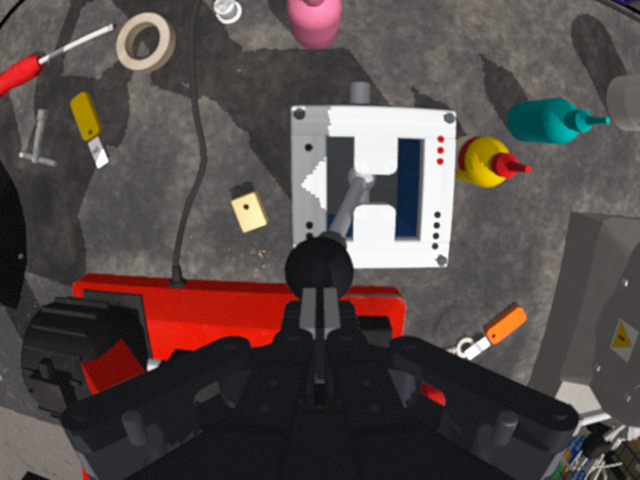

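View pics/scene4.png

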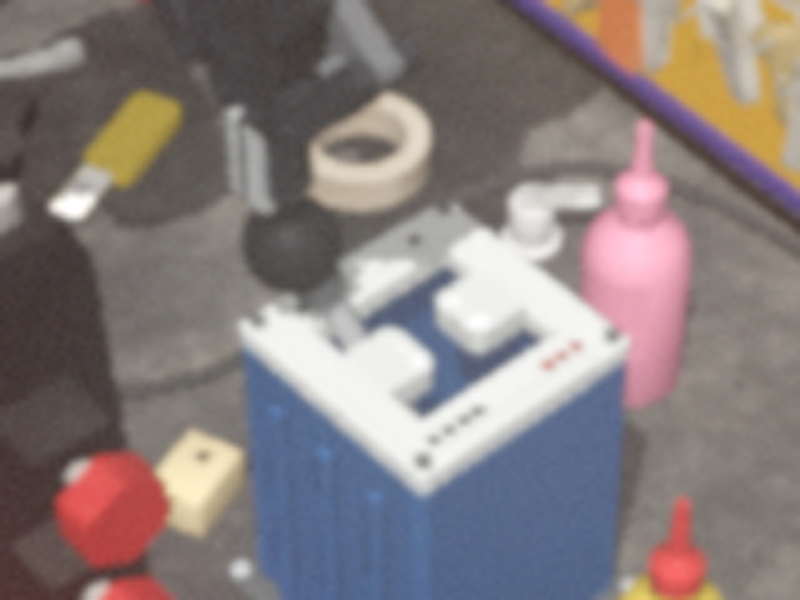

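```bash
python3 - <<'E'
from h import *
from tgt import *
from cell import arm
p=arm.get_image('wrist');W=fcloud(p);o=arm.observe();T=o['tool_pos'];Rm=o['tcp_rot']
print(T,p['extrinsics'].round(3).tolist())
L=(W-T)@Rm
for v in range(255,420,8):
    print(v,[ (L[v,u].round(0).astype(int).tolist(),p['frame'][v,u].max()) for u in (290,310,319,330)])
p=arm.get_image('scene');W=cloud(p)
# scene points close to tcp
m=(np.hypot(W[...,0]-T[0],W[...,1]-T[1])<60)&(W[...,2]>210)&(W[...,2]<330)
L=(W[m]-T)@Rm
print(len(L)); 
for a in range(-120,-10,10):
    s=L[(L[:,2]>=a)&(L[:,2]<a+10)]
    if len(s):print(a,len(s),s.min(0).round(),s.max(0).round())
E
```

```text
[ 540.67342939 -185.05339116  176.64670283] [[-0.231, 0.936, 0.266, 606.6], [-0.973, -0.223, -0.062, -200.753], [0.001, -0.274, 0.962, 354.463], [0.0, 0.0, 0.0, 1.0]]
255 [([-13, -15, -14], np.uint8(25)), ([-4, -17, -20], np.uint8(28)), ([0, -18, -22], np.uint8(26)), ([5, -17, -20], np.uint8(20))]
263 [([-13, -12, -16], np.uint8(19)), ([-4, -14, -22], np.uint8(25)), ([0, -14, -23], np.uint8(32)), ([5, -14, -21], np.uint8(33))]
271 [([-13, -9, -18], np.uint8(25)), ([-4, -11, -24], np.uint8(23)), ([0, -11, -24], np.uint8(31)), ([5, -11, -24], np.uint8(30))]
279 [([-13, -5, -19], np.uint8(25)), ([-4, -7, -24], np.uint8(28)), ([0, -8, -25], np.uint8(28)), ([5, -7, -24], np.uint8(19))]
287 [([-14, 0, -17], np.uint8(32)), ([-4, -4, -24], np.uint8(43)), ([0, -4, -26], np.uint8(29)), ([5, -3, -24], np.uint8(58))]
295 [([-27, 72, 136], np.uint8(179)), ([-3, -10, -47], np.uint8(88)), ([0, -10, -47], np.uint8(21)), ([4, -9, -46], np.uint8(88))]
303 [([-11, -6, -45], np.uint8(27)), ([-3, -10, -54], np.uint8(89)), ([0, -10, -54], np.uint8(18)), ([4, -10, -54], np.uint8(91))]
311 [([-11, -6, -53],
[... 1477 characters left out ...]
int8(22)), ([3, 9, -86], np.uint8(25))]
407 [([-6, -16, -119], np.uint8(26)), ([-2, -9, -111], np.uint8(28)), ([0, -9, -110], np.uint8(30)), ([3, -8, -110], np.uint8(28))]
415 [([-6, -15, -120], np.uint8(29)), ([-2, -11, -116], np.uint8(30)), ([0, -9, -114], np.uint8(26)), ([2, -10, -115], np.uint8(28))]
1727
-120 199 [ -58.  -11. -120.] [  59.   17. -110.]
-110 204 [ -51.  -14. -110.] [  50.   18. -100.]
-100 153 [ -46.  -13. -100.] [ 44.  14. -90.]
-90 141 [-33. -13. -90.] [ 36.  14. -80.]
-80 40 [-13.   5. -80.] [ 16.  12. -70.]
-70 67 [-14.  -7. -70.] [ 15.  11. -60.]
-60 77 [ -8.  -8. -60.] [ 15.  11. -50.]
-50 54 [ -5.  -8. -50.] [ 15.  11. -41.]
-40 7 [  4.  -9. -39.] [  8.   8. -35.]
```

Both cameras show the fingertips about 38 mm above the reported TCP, and the finger is over the knob rather than behind it. I'll check this on the clear picture taken earlier, when nothing was near the fingers.

```bash
python3 - <<'E'
from h import *
T=np.array([509.0,-175.5,430.8]);a=np.radians(-103.1)
x=np.array([np.cos(a),np.sin(a),0]);z=np.array([0,0,-1.]);Rm=np.stack([x,np.cross(z,x),z],1)
for n in('scene1','wrist1','top1'):
    p=pickle.load(open(n+'.pkl','rb'));W=(fcloud if 'wrist' in n else cloud)(p)
    L=(W-T)@Rm;m=(abs(L[...,0])<40)&(abs(L[...,1])<25)&(abs(L[...,2])<160)&(p['depth']>0);s=L[m]
    print(n,len(s))
    for b in range(-120,20,6):
        t=s[(s[:,2]>=b)&(s[:,2]<b+6)]
        if len(t):print(b,len(t),t.min(0).round(1),t.max(0).round(1))
p=pickle.load(open('scene1.pkl','rb'));cv2.imwrite('pics/scene1c.png',cv2.resize(p['frame'][0:90,200:320,::-1],(800,600),interpolation=cv2.INTER_CUBIC))
print(proj(p,T),proj(p,T+[0,0,38]))
E
```

```text
scene1 1819
-120 129 [ -12.4   -6.1 -120. ] [  27.9   17.2 -114. ]
-114 126 [ -17.    -5.5 -114. ] [  39.5   16.9 -108. ]
-108 224 [ -39.5   -9.2 -108. ] [  39.6   16.7 -102.1]
-102 145 [ -39.7   -8.6 -102. ] [ 40.   15.4 -96.1]
-96 215 [-39.2 -13.  -96. ] [ 39.5  12.3 -90. ]
-90 232 [-34.7 -13.2 -90. ] [ 35.5  13.8 -84. ]
-84 91 [-28.5 -12.  -84. ] [ 29.3  12.9 -78. ]
-78 66 [-11.9  -7.6 -77.9] [ 16.4  11.8 -72.1]
-72 99 [-14.3  -8.2 -71.9] [ 15.5  11.3 -66. ]
-66 97 [-14.3  -9.  -65.9] [ 15.1  10.8 -60.1]
-60 102 [-13.7  -8.6 -60. ] [ 15.3  11.4 -54. ]
-54 96 [-14.2  -8.5 -53.8] [ 15.1  10.5 -48. ]
-48 69 [ -8.2  -7.6 -47.9] [ 13.1  11.  -42.1]
-42 41 [ -6.8 -11.9 -41.7] [  8.4  10.  -37.4]
wrist1 47020
-120 3718 [ -40.   -17.5 -120. ] [  40.     6.6 -114. ]
-114 5062 [ -40.   -17.1 -114. ] [  40.     8.9 -108. ]
-108 4130 [ -40.   -17.3 -108. ] [  40.     8.8 -102. ]
-102 2558 [ -40.   -16.4 -102. ] [ 40.   10.2 -96. ]
-96 4918 [-39.9 -12.1 -96. ] [ 39.9  10.1 -90. ]
-90 2940 [-36.2 -13.3 -90. ] [ 37.1  11.  -84. ]
-84 1781 [-31.8 -13.  -84. ] [ 31.5  13.4 -78. ]
-78 909 [-19.2 -12.1 -78. ] [ 19.2  12.4 -72. ]
-72 379 [-13.6 -10.6 -72. ] [ 13.5   9.2 -66. ]
-66 587 [-13.7 -10.5 -66. ] [ 13.5  -4.9 -60. ]
-60 528 [-13.6 -10.6 -60. ] [ 13.5  -4.6 -54. ]
-54 462 [-13.7 -10.5 -54. ] [ 13.6  -4.9 -48. ]
-48 393 [-13.4 -10.6 -48. ] [ 13.5  -5.1 -42. ]
-42 74 [ -6.6 -10.3 -42. ] [  6.3  -9.1 -38.2]
top1 0
[256.41349621  86.00614603] [253.92836643  59.52021758]
```

View pics/scene1c.png

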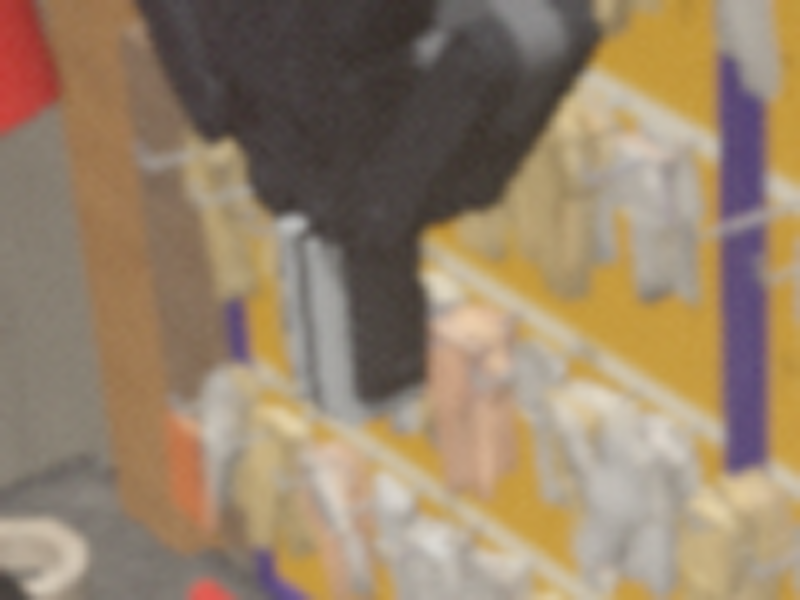

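Confirmed: in every view the real fingertip sits 38 mm above the reported TCP, so I'll allow for that. The pad front is 10.6 mm forward of the axis. I'll back off and go down to a true tip height of about 173 mm.

Emit:
drive_tool(
  targets=[
    {"delta_pos":[-16,3.7,0],"rot":[0,0,0]},
    {"delta_pos":[-32.3,7.5,0],"rot":[0,0,0]},
    {"delta_pos":[-32.3,7.5,0],"rot":[0,0,0]},
    {"delta_pos":[-32.3,7.5,0],"rot":[0,0,0]},
    {"delta_pos":[-32.3,7.5,-20],"rot":[0,0,0]},
    {"delta_pos":[-32.3,7.5,-41.5],"rot":[0,0,0]},
    {"delta_pos":[-32.3,7.5,-41.5],"rot":[0,0,0]},
    {"delta_pos":[-32.3,7.5,-41.5],"rot":[0,0,0]},
  ],
)

```text
clock: 8.75
tool_pos: [508.5, -177.5, 134.4]
tcp_rot: [[-0.23, -0.973, -0.002], [-0.973, 0.23, 0.001], [-0.0, 0.002, -1.0]]
ft_force: [0.7, -0.3, 0.4]
gripper_width: -0.002
```

```bash
python3 gate.py; python3 look.py 5 wrist scene
```

```text
gate [ 572.3 -225.6] [96.3 96.2] -12.8 z 144.5 knob [ 546.1 -186.3  184.8] 7203 0.35
rel knob h -34.3 32.6 gearstick -0.302 crosspin -0.288
8.8 tcp rel -71.9 32.6 [ 509.3 -177.9  135.5] ft [ 0.6  -0.02  0.14]
wrist 10409 knob [ 535.3 -184.1  191.1] housing xy [-47.8  33.2] res 5.53
wrist net 0.79 [ 555.  -189.6  196. ] [-27.4  32.4]
wrist net 0.58 [ 564.1 -223.7  143.7] [-10.7   1.3]
scene 206 knob [ 526.7 -203.   184.5] housing xy [-51.8  12.8] res 5.32
scene net 0.79 [ 545.5 -200.   179.6] [-34.2  20.1]
9.0 [ 509.5 -178.   136.3] h [-74.3  33.2] [ 0.08 -0.34  0.24]
```

View pics/scene5.png

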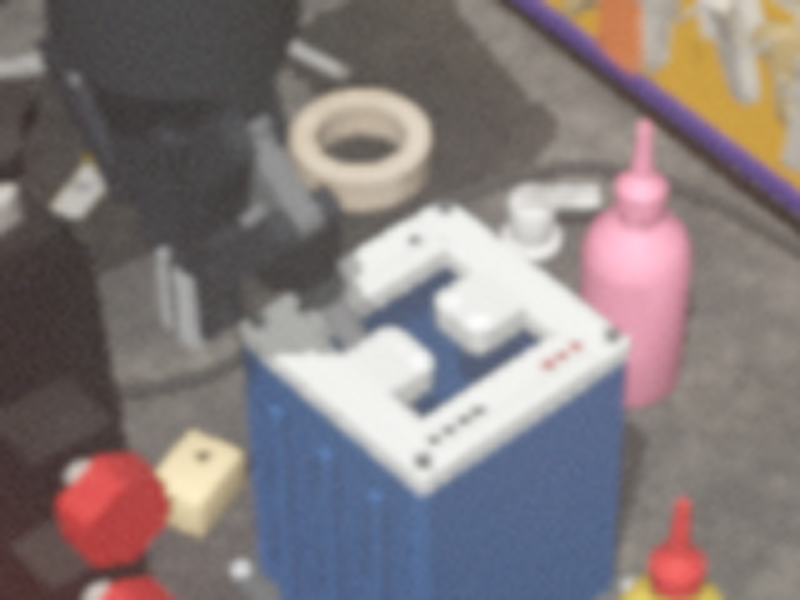

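View pics/wrist5.png

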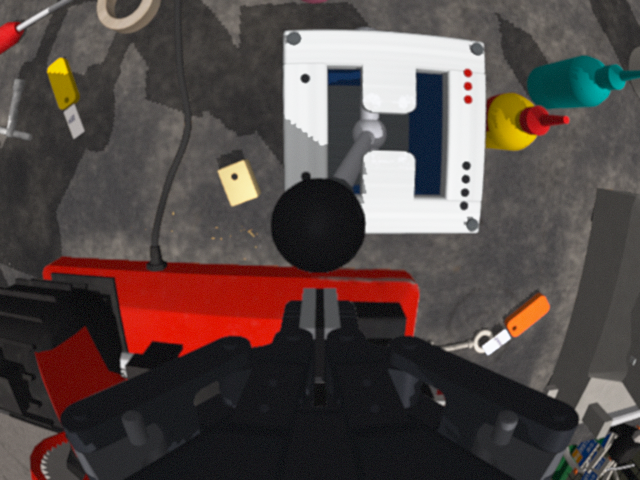

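The finger is now level with the ball and just behind it. I'll push forward slowly, stopping short of the channel to check.

Emit:
drive_tool(
  targets=[
    {"delta_pos":[3,-0.7,0],"rot":[0,0,0]},
    {"delta_pos":[6,-1.4,0],"rot":[0,0,0]},
    {"delta_pos":[8,-1.8,0],"rot":[0,0,0]},
    {"delta_pos":[9,-2.1,0],"rot":[0,0,0]},
    {"delta_pos":[10,-2.3,0],"rot":[0,0,0]},
    {"delta_pos":[11,-2.5,0],"rot":[0,0,0]},
    {"delta_pos":[12,-2.8,0],"rot":[0,0,0]},
    {"delta_pos":[13.5,-3.1,0],"rot":[0,0,0]},
    {"delta_pos":[15,-3.5,0],"rot":[0,0,0]},
    {"delta_pos":[16.5,-3.8,0],"rot":[0,0,0]},
    {"delta_pos":[18,-4.1,0],"rot":[0,0,0]},
    {"delta_pos":[19.5,-4.5,0],"rot":[0,0,0]},
    {"delta_pos":[21,-4.8,0],"rot":[0,0,0]},
    {"delta_pos":[22.5,-5.2,0],"rot":[0,0,0]},
    {"delta_pos":[24,-5.5,0],"rot":[0,0,0]},
    {"delta_pos":[24,-5.5,0],"rot":[0,0,0]},
  ],
)

```text
clock: 10.33
tool_pos: [533.2, -183.3, 135.1]
tcp_rot: [[-0.23, -0.973, 0.001], [-0.973, 0.23, -0.0], [0.0, -0.001, -1.0]]
ft_force: [-2.3, 2.1, 1.6]
gripper_width: 0.003
```

```bash
python3 gate.py; python3 look.py 6 wrist
```

```text
gate [ 572.3 -225.6] [96.7 96.1] -13.1 z 144.5 knob [ 556.8 -188.   188.6] 9373 2.95
rel knob h -23.7 33.1 gearstick -0.206 crosspin -0.284
10.3833 tcp rel -47.8 32.3 [ 533.1 -183.3  135.1] ft [-1.45  0.65  0.08]
wrist 10029 knob [ 556.5 -188.   188.8] housing xy [-26.3  34.3] res 3.04
wrist net 0.8 [ 563.8 -189.   196.6] [-19.  35.]
10.4833 [ 533.  -183.3  135.1] h [-50.2  33.4] [-1.66  0.57  1.35]
```

View pics/wrist6.png

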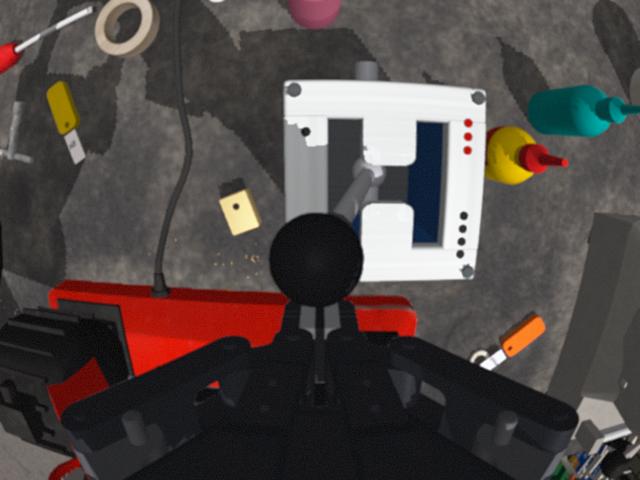

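```bash
python3 - <<'E'
s=open('gate.py').read()
s=s.replace("    # keep","    o=arm.observe();Lc=(W-o['tool_pos'])@o['tcp_rot']\n    k&=~((abs(Lc[...,0])<60)&(abs(Lc[...,1])<12.5)&(Lc[...,2]<-36))\n    # keep")
open('gate.py','w').write(s)
E
python3 gate.py
```

```text
gate [ 572.5 -225.5] [96.2 96.2] -13.2 z 144.5 knob [ 558.6 -188.3  187.7] 7036 0.36
rel knob h -22.1 33.0 gearstick -0.193 crosspin -0.285
10.5333 tcp rel -48.1 32.1 [ 533.  -183.3  135.1] ft [-1.12  1.13  0.11]
```

Emit:
drive_tool(
  targets=[
    {"delta_pos":[1.5,-0.3,0],"rot":[0,0,0]},
    {"delta_pos":[3,-0.7,0],"rot":[0,0,0]},
    {"delta_pos":[4.5,-1,0],"rot":[0,0,0]},
    {"delta_pos":[6,-1.4,0],"rot":[0,0,0]},
    {"delta_pos":[7.5,-1.7,0],"rot":[0,0,0]},
    {"delta_pos":[9,-2.1,0],"rot":[0,0,0]},
    {"delta_pos":[10.5,-2.4,0],"rot":[0,0,0]},
    {"delta_pos":[12,-2.8,0],"rot":[0,0,0]},
    {"delta_pos":[12,-2.8,0],"rot":[0,0,0]},
  ],
)

```text
clock: 11.28
tool_pos: [544.9, -186.0, 135.1]
tcp_rot: [[-0.23, -0.973, 0.001], [-0.973, 0.23, -0.0], [0.0, -0.001, -1.0]]
ft_force: [-1.6, 2.1, 0.6]
gripper_width: -0.001
```

```bash
python3 gate.py; python3 look.py 7 wrist
```

```text
gate [ 572.6 -225.5] [96.2 95.8] -13.4 z 144.5 knob [ 570.4 -190.5  189.2] 7158 0.35
rel knob h -10.2 33.6 gearstick -0.089 crosspin -0.286
11.3333 tcp rel -36.1 32.1 [ 544.8 -186.   135.1] ft [-1.18  1.29  0.31]
wrist 10029 knob [ 568.4 -190.3  190.3] housing xy [-14.2  34.8] res 2.78
wrist net 0.65 [ 575.6 -191.2  199.3] [-7.  35.6]
11.4333 [ 544.8 -186.   135.1] h [-38.2  33.6] [-1.01  1.2   0.61]
```

View pics/wrist7.png

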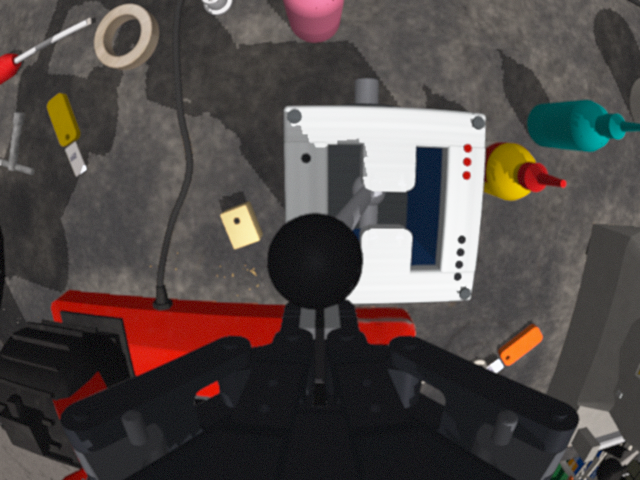

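Emit:
drive_tool(
  targets=[
    {"delta_pos":[1.5,-0.3,0],"rot":[0,0,0]},
    {"delta_pos":[3,-0.7,0],"rot":[0,0,0]},
    {"delta_pos":[4.5,-1,0],"rot":[0,0,0]},
    {"delta_pos":[6,-1.4,0],"rot":[0,0,0]},
    {"delta_pos":[7.5,-1.8,0],"rot":[0,0,0]},
    {"delta_pos":[9,-2.1,0],"rot":[0,0,0]},
    {"delta_pos":[9,-2.1,0],"rot":[0,0,0]},
    {"delta_pos":[9,-2.1,0],"rot":[0,0,0]},
  ],
)

```text
clock: 12.1
tool_pos: [553.8, -188.1, 135.1]
tcp_rot: [[-0.23, -0.973, 0.0], [-0.973, 0.23, -0.0], [0.0, -0.0, -1.0]]
ft_force: [-1.4, 0.5, 1.5]
gripper_width: -0.001
```

```bash
python3 gate.py; python3 look.py 8 wrist
```

```text
gate [ 572.5 -225.4] [96.3 95.9] -13.1 z 144.5 knob [ 579.4 -192.5  189.6] 7238 0.35
rel knob h -0.7 33.6 gearstick -0.006 crosspin -0.285
12.15 tcp rel -26.7 32.1 [ 553.8 -188.1  135.1] ft [-1.45  0.35  1.01]
wrist 10060 knob [ 577.5 -192.3  190.6] housing xy [-4.9 34.9] res 2.7
wrist net 0.59 [ 584.2 -196.8  201. ] [ 2.7 32.1]
12.25 [ 553.7 -188.1  135.1] h [-29.   33.6] [-0.54  0.55  0.25]
```

View pics/wrist8.png

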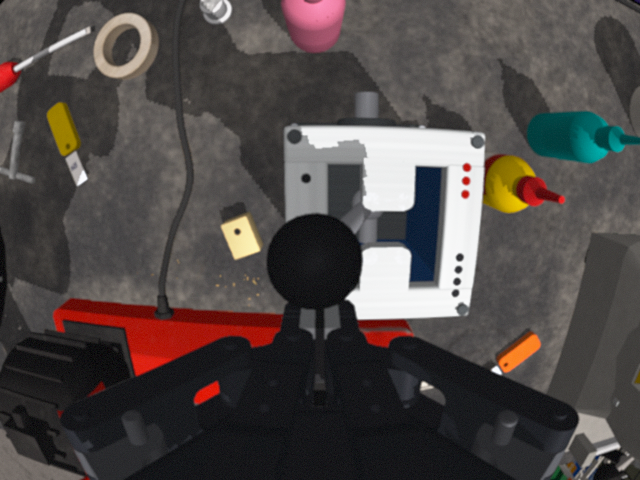

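The knob is in the cross channel (gearstick about -0.01). I'll back off and go round to the left side of the knob.

Emit:
drive_tool(
  targets=[
    {"delta_pos":[-12.7,3,0],"rot":[0,0,0]},
    {"delta_pos":[-12.7,3,3],"rot":[0,0,0]},
    {"delta_pos":[-12.7,3,3],"rot":[0,0,0]},
    {"delta_pos":[-7.7,24,3],"rot":[0,0,0]},
    {"delta_pos":[-2.7,45.9,3],"rot":[0,0,0]},
    {"delta_pos":[-2.7,45.9,3],"rot":[0,0,0]},
    {"delta_pos":[-2.7,45.9,3],"rot":[0,0,0]},
    {"delta_pos":[16,41.5,3],"rot":[0,0,0]},
    {"delta_pos":[35.3,37,3],"rot":[0,0,0]},
    {"delta_pos":[35.3,37,3],"rot":[0,0,0]},
    {"delta_pos":[35.3,37,3],"rot":[0,0,0]},
  ],
)

```text
clock: 13.17
tool_pos: [589.6, -152.1, 137.9]
tcp_rot: [[-0.23, -0.973, 0.0], [-0.973, 0.23, -0.001], [0.001, -0.0, -1.0]]
ft_force: [-0.2, 0.5, -1.0]
gripper_width: -0.001
```

```bash
python3 gate.py; python3 look.py 9 wrist scene
```

```text
gate [ 572.6 -225.6] [96.9 96. ] -13.2 z 144.5 knob [ 579.2 -192.3  190.2] 1238 0.34
rel knob h -1.1 33.9 gearstick -0.01 crosspin -0.286
13.2167 tcp rel -1.2 75.6 [ 588.7 -151.7  137.8] ft [ 0.23 -0.07 -1.04]
wrist 5411 knob [ 579.5 -191.3  189.8] housing xy [-3.1 36.3] res 3.6
wrist net 0.76 [ 589.3 -196.8  198.5] [ 7.7 33.3]
wrist net 0.47 [ 561.9 -120.8   19.7] [-36.5 100.9]
scene 375 knob [ 581.9 -191.1  191.7] housing xy [-0.9 37.1] res 3.73
scene net 0.59 [ 573.1 -203.8  190.3] [-6.5 22.7]
scene net 0.28 [ 551.1 -337.1   64.3] [   2.8 -112.1]
13.4167 [ 588.  -151.   138.2] h [-4.1 77.5] [0.41 0.32 0.13]
```

View pics/wrist9.png

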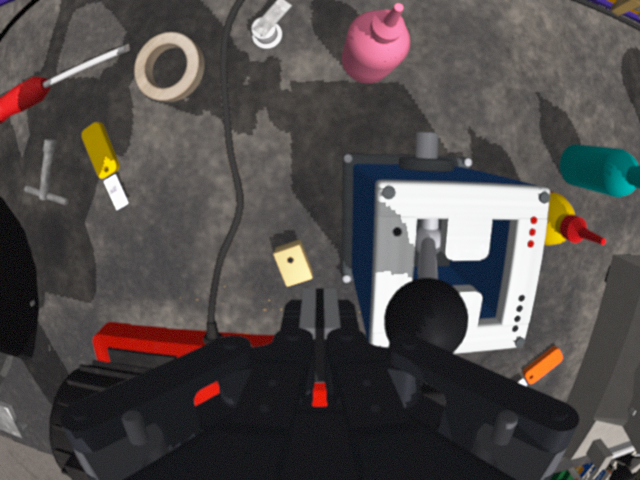

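View pics/scene9.png

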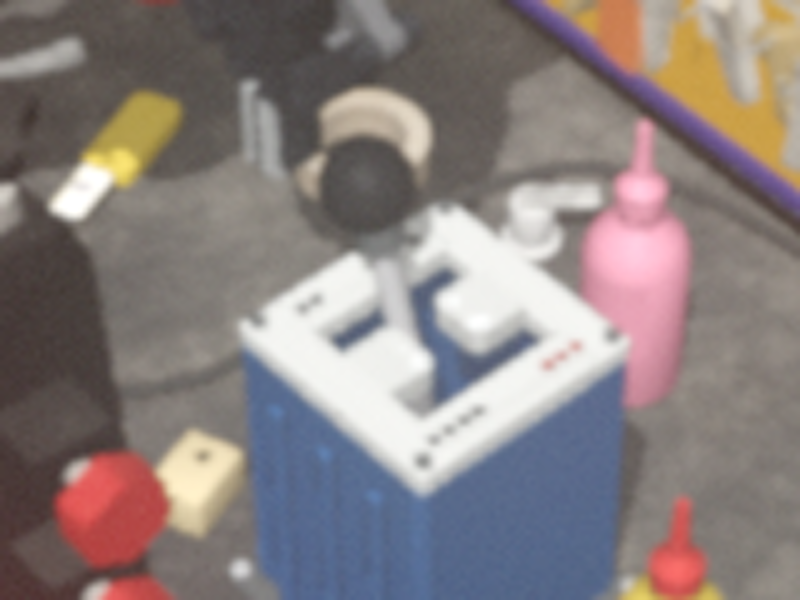

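Emit:
drive_tool(
  targets=[
    {"delta_pos":[-0.9,-3.9,0],"rot":[0,0,0]},
    {"delta_pos":[-1.8,-7.8,0],"rot":[0,0,0]},
    {"delta_pos":[-2.3,-9.7,0],"rot":[0,0,0]},
    {"delta_pos":[-2.7,-11.7,0],"rot":[0,0,0]},
    {"delta_pos":[-3.2,-13.6,0],"rot":[0,0,0]},
    {"delta_pos":[-3.7,-15.6,0],"rot":[0,0,0]},
    {"delta_pos":[-4.1,-17.5,0],"rot":[0,0,0]},
    {"delta_pos":[-4.6,-19.5,0],"rot":[0,0,0]},
    {"delta_pos":[-5,-21.4,0],"rot":[0,0,0]},
    {"delta_pos":[-5.5,-23.4,0],"rot":[0,0,0]},
    {"delta_pos":[-6,-25.3,0],"rot":[0,0,0]},
    {"delta_pos":[-6.4,-27.3,0],"rot":[0,0,0]},
    {"delta_pos":[-6.8,-29.2,0],"rot":[0,0,0]},
    {"delta_pos":[-6.8,-29.2,0],"rot":[0,0,0]},
  ],
)

```text
clock: 14.58
tool_pos: [581.7, -180.8, 138.0]
tcp_rot: [[-0.23, -0.973, -0.0], [-0.973, 0.23, -0.001], [0.001, 0.0, -1.0]]
ft_force: [0.8, 2.2, 0.8]
gripper_width: -0.001
```

```bash
python3 gate.py; python3 look.py 10 wrist scene
```

```text
gate [ 572.7 -225.5] [96.2 95.6] -13.1 z 144.5 knob [ 575.1 -210.7  193.8] 1483 0.36
rel knob h -1.1 14.9 gearstick -0.009 crosspin -0.125
14.6333 tcp rel -1.4 45.6 [ 581.7 -180.8  137.9] ft [0.02 0.16 0.29]
wrist 7331 knob [ 579.6 -195.2  199.8] housing xy [-2.1 32.6] res 5.68
wrist net 0.73 [ 584.5 -209.6  202.5] [ 5.9 19.7]
scene 374 knob [ 577.8 -210.6  195.1] housing xy [-0.4 17.2] res 1.66
scene net 0.89 [ 570.8 -220.3  195.9] [-4.9  6.1]
14.8333 [ 581.7 -180.6  137.8] h [-3.5 47.2] [ 0.54 -0.44 -0.01]
```

View pics/wrist10.png

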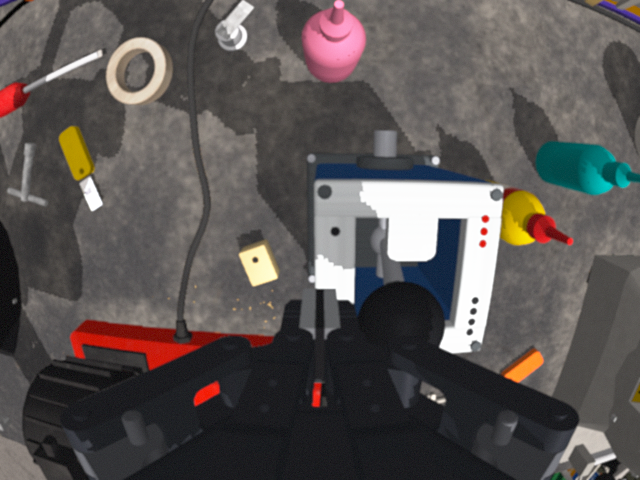

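View pics/scene10.png

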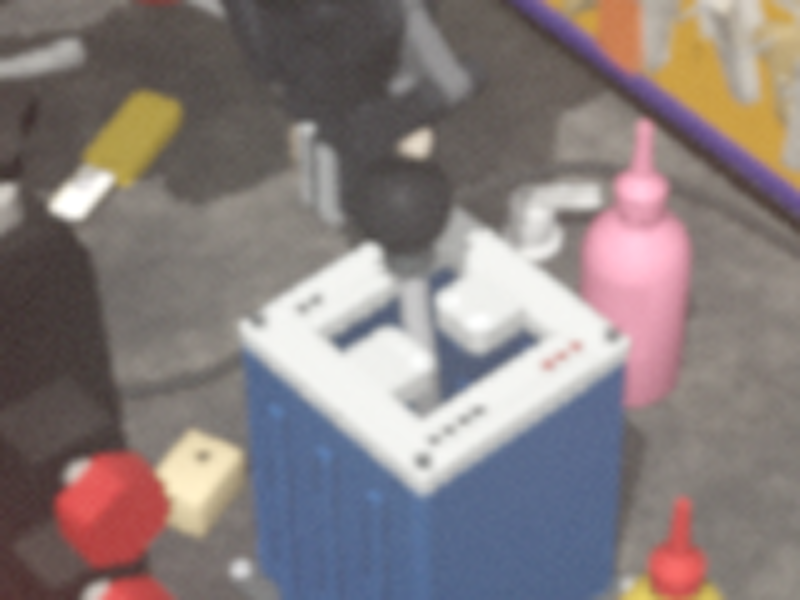

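Emit:
drive_tool(
  targets=[
    {"delta_pos":[-0.5,-2,0],"rot":[0,0,0]},
    {"delta_pos":[-0.9,-4,0],"rot":[0,0,0]},
    {"delta_pos":[-1.4,-6,0],"rot":[0,0,0]},
    {"delta_pos":[-1.9,-8,0],"rot":[0,0,0]},
    {"delta_pos":[-2.3,-10,0],"rot":[0,0,0]},
    {"delta_pos":[-2.8,-12,0],"rot":[0,0,0]},
    {"delta_pos":[-3.3,-14,0],"rot":[0,0,0]},
    {"delta_pos":[-3.7,-16,0],"rot":[0,0,0]},
    {"delta_pos":[-4.2,-18,0],"rot":[0,0,0]},
    {"delta_pos":[-4.7,-20,0],"rot":[0,0,0]},
    {"delta_pos":[-5.1,-22,0],"rot":[0,0,0]},
    {"delta_pos":[-5.6,-24,0],"rot":[0,0,0]},
    {"delta_pos":[-6.1,-26,0],"rot":[0,0,0]},
    {"delta_pos":[-6.5,-28,0],"rot":[0,0,0]},
    {"delta_pos":[-7,-30,0],"rot":[0,0,0]},
    {"delta_pos":[-7.5,-32,0],"rot":[0,0,0]},
    {"delta_pos":[-7.9,-34,0],"rot":[0,0,0]},
    {"delta_pos":[-8.4,-36,0],"rot":[0,0,0]},
    {"delta_pos":[-8.9,-38,0],"rot":[0,0,0]},
    {"delta_pos":[-8.9,-38,0],"rot":[0,0,0]},
  ],
)

```text
clock: 16.5
tool_pos: [572.9, -218.7, 138.0]
tcp_rot: [[-0.23, -0.973, -0.0], [-0.973, 0.23, -0.0], [0.001, 0.0, -1.0]]
ft_force: [0.4, 0.7, 0.7]
gripper_width: 0.002
```

```bash
python3 gate.py; python3 look.py 11 wrist scene
```

```text
gate [ 576.4 -226.4] [96.4 88.1] -13.1 z 144.5 knob [ 567.  -248.7  190.6] 1502 0.85
rel knob h -4.1 -23.9 gearstick -0.036 crosspin 0.204
16.55 tcp rel -5.2 6.8 [ 572.9 -218.7  138. ] ft [0.52 0.33 0.82]
wrist 6561 knob [ 567.2 -244.   192.7] housing xy [ -3.  -17.8] res 5.5
wrist net 0.46 [ 374.5 -375.4    5.6] [-160.3 -190. ]
scene 394 knob [ 569.  -248.3  193.3] housing xy [ -0.2 -21.6] res 1.82
16.75 [ 572.8 -218.5  137.9] h [-3.4  8.4] [-0.22  0.01 -0.09]
```

View pics/wrist11.png

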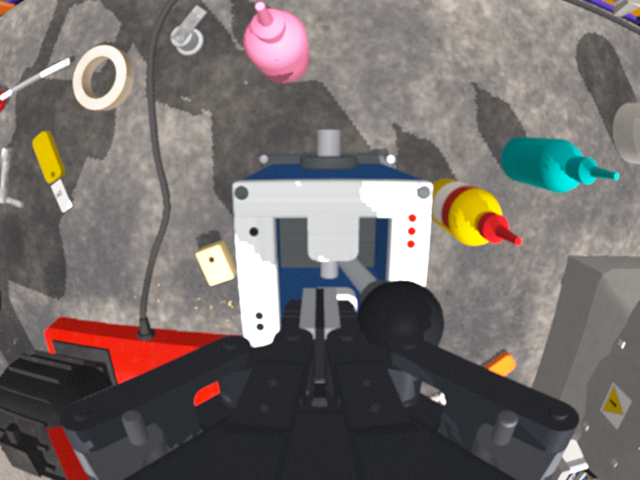

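View pics/scene11.png

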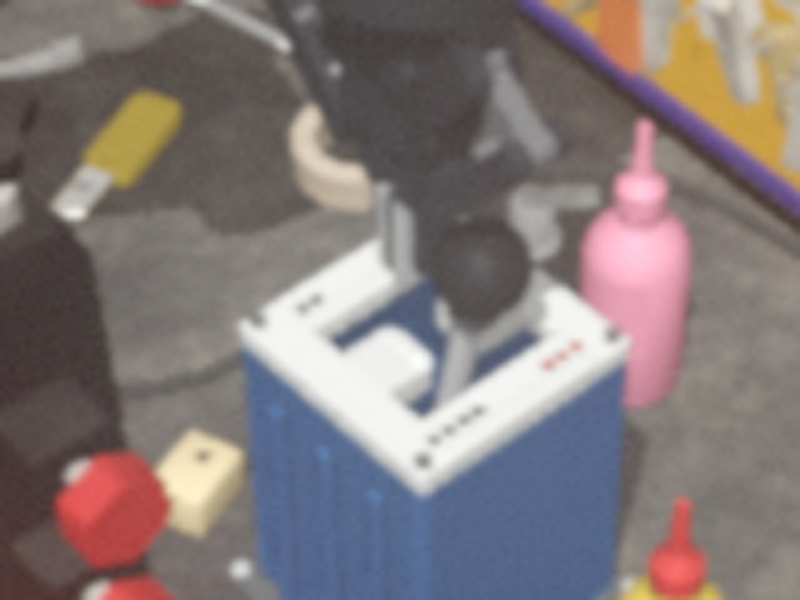

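```bash
sed -i "s/c,sz,a,z,kx,n,res=measure(p)/c,sz,a,z,kx,n,res=measure(p);c=np.array([572.5,-225.5]);a=-13.1/" gate.py
```

Emit:
drive_tool(
  targets=[
    {"delta_pos":[-0.3,-1.5,0],"rot":[0,0,0]},
    {"delta_pos":[-0.7,-3,0],"rot":[0,0,0]},
    {"delta_pos":[-1,-4.5,0],"rot":[0,0,0]},
    {"delta_pos":[-1.4,-6,0],"rot":[0,0,0]},
    {"delta_pos":[-1.8,-7.5,0],"rot":[0,0,0]},
    {"delta_pos":[-2,-8.5,0],"rot":[0,0,0]},
    {"delta_pos":[-2.2,-9.2,0],"rot":[0,0,0]},
    {"delta_pos":[-2.2,-9.2,0],"rot":[0,0,0]},
  ],
)

```text
clock: 17.42
tool_pos: [570.7, -227.5, 138.0]
tcp_rot: [[-0.23, -0.973, -0.0], [-0.973, 0.23, -0.0], [0.0, 0.0, -1.0]]
ft_force: [-0.5, 1.2, -1.5]
gripper_width: 0.004
```

```bash
python3 gate.py; python3 look.py 12 wrist scene
```

```text
gate [ 572.5 -225.5] [96.5 88.4] -13.1 z 144.5 knob [ 564.3 -257.4  189.9] 1370 0.39
rel knob h -0.7 -33.0 gearstick -0.006 crosspin 0.279
17.4667 tcp rel -1.2 -2.4 [ 570.7 -227.6  138.1] ft [-0.52  1.56 -0.51]
wrist 6635 knob [ 565.  -253.3  190.6] housing xy [ -3.  -27.3] res 5.42
wrist net 0.82 [ 576.8 -251.7  198.3] [  8.1 -23.1]
wrist net 0.43 [ 352.1 -309.2    3.2] [-197.3 -130.7]
scene 402 knob [ 567.  -257.2  191.5] housing xy [ -0.2 -30.7] res 1.92
scene net 0.85 [ 559.5 -261.8  195.9] [ -6.4 -36.9]
17.6667 [ 570.8 -227.5  138.2] h [-3.3 -0.9] [ 0.71  0.22 -0.03]
```

View pics/wrist12.png

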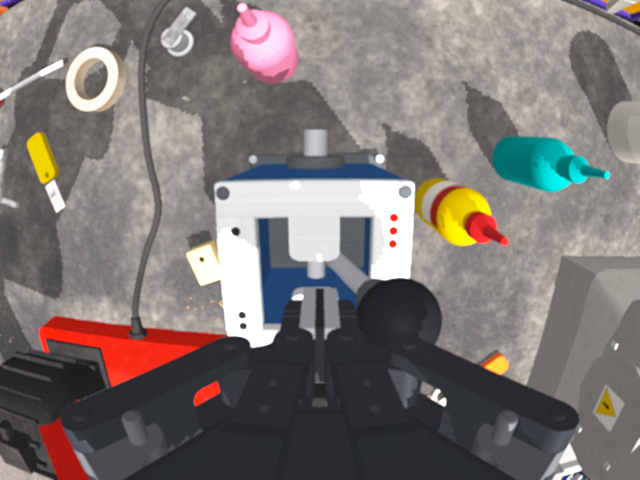

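View pics/scene12.png

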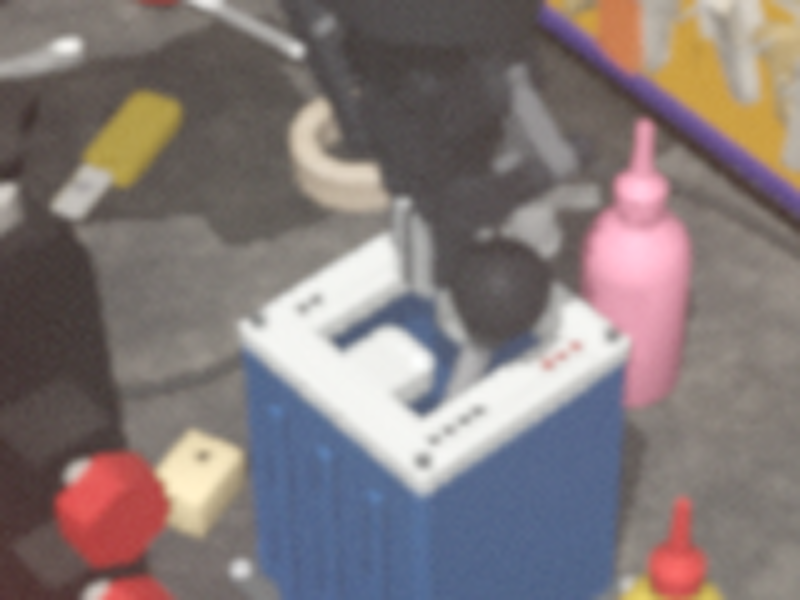

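The lever is across on the right (crosspin about 0.28, gearstick about 0). Next I'll back off and go round to behind the knob.

Emit:
drive_tool(
  targets=[
    {"delta_pos":[1.8,7.8,0],"rot":[0,0,0]},
    {"delta_pos":[1.8,7.8,0],"rot":[0,0,0]},
    {"delta_pos":[-20,13,0],"rot":[0,0,0]},
    {"delta_pos":[-42,18,0],"rot":[0,0,0]},
    {"delta_pos":[-42,18,0],"rot":[0,0,0]},
    {"delta_pos":[-42,18,0],"rot":[0,0,0]},
    {"delta_pos":[-46,0,-3],"rot":[0,0,0]},
    {"delta_pos":[-50.7,-19.6,-3],"rot":[0,0,0]},
    {"delta_pos":[-50.7,-19.6,-3],"rot":[0,0,0]},
    {"delta_pos":[-50.7,-19.6,-3],"rot":[0,0,0]},
    {"delta_pos":[-50.7,-19.6,-3],"rot":[0,0,0]},
  ],
)

```text
clock: 18.58
tool_pos: [520.9, -246.9, 135.1]
tcp_rot: [[-0.23, -0.973, 0.001], [-0.973, 0.23, 0.0], [-0.0, -0.001, -1.0]]
ft_force: [0.2, 1.1, -0.4]
gripper_width: -0.001
```

```bash
python3 gate.py; python3 look.py 13 wrist
```

```text
gate [ 572.5 -225.5] [96.4 96.2] -13.1 z 144.5 knob [ 564.4 -257.6  189.8] 7621 0.35
rel knob h -0.6 -33.1 gearstick -0.006 crosspin 0.281
18.6333 tcp rel -45.7 -32.2 [ 520.7 -246.6  135.2] ft [ 0.12  0.39 -0.02]
wrist 10158 knob [ 561.6 -256.9  190.6] housing xy [ -5.4 -31.6] res 6.41
wrist net 0.87 [ 569.4 -258.4  202.5] [  2.5 -31.3]
18.7333 [ 520.6 -246.3  135.2] h [-47.8 -30.8] [ 1.08 -0.11  0.74]
```

View pics/wrist13.png

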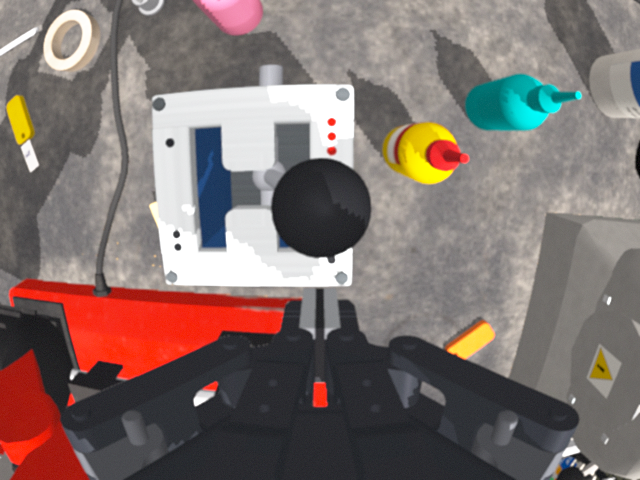

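Emit:
drive_tool(
  targets=[
    {"delta_pos":[4,-0.9,0],"rot":[0,0,0]},
    {"delta_pos":[8,-1.8,0],"rot":[0,0,0]},
    {"delta_pos":[12,-2.8,0],"rot":[0,0,0]},
    {"delta_pos":[15,-3.5,0],"rot":[0,0,0]},
    {"delta_pos":[17,-4,0],"rot":[0,0,0]},
    {"delta_pos":[19,-4.4,0],"rot":[0,0,0]},
    {"delta_pos":[21,-4.9,0],"rot":[0,0,0]},
    {"delta_pos":[23,-5.4,0],"rot":[0,0,0]},
    {"delta_pos":[25,-5.8,0],"rot":[0,0,0]},
    {"delta_pos":[27,-6.3,0],"rot":[0,0,0]},
    {"delta_pos":[29,-6.8,0],"rot":[0,0,0]},
    {"delta_pos":[31,-7.2,0],"rot":[0,0,0]},
    {"delta_pos":[33,-7.7,0],"rot":[0,0,0]},
    {"delta_pos":[35,-8.2,0],"rot":[0,0,0]},
    {"delta_pos":[37,-8.6,0],"rot":[0,0,0]},
    {"delta_pos":[39,-9.1,0],"rot":[0,0,0]},
    {"delta_pos":[41,-9.6,0],"rot":[0,0,0]},
    {"delta_pos":[43,-10,0],"rot":[0,0,0]},
    {"delta_pos":[43,-10,0],"rot":[0,0,0]},
  ],
)

```text
clock: 20.32
tool_pos: [563.4, -257.1, 134.9]
tcp_rot: [[-0.23, -0.973, -0.0], [-0.973, 0.23, -0.0], [0.0, 0.0, -1.0]]
ft_force: [-2.2, 0.2, -0.3]
gripper_width: 0.003
```

```bash
python3 gate.py; python3 look.py 14 wrist
```

```text
gate [ 572.5 -225.5] [95.9 93.9] -13.1 z 144.4 knob [ 588.6 -262.6  187.4] 6825 0.35
rel knob h 24.1 -32.5 gearstick 0.211 crosspin 0.281
20.3667 tcp rel -1.8 -32.8 [ 563.4 -257.1  134.9] ft [-1.81 -0.55 -0.53]
wrist 9156 knob [ 586.8 -262.2  188.3] housing xy [ 20.3 -31. ] res 2.97
wrist net 0.96 [ 597.7 -263.3  198.4] [ 31.1 -29.5]
20.4667 [ 563.3 -257.1  135. ] h [ -3.8 -31.4] [-2.1  -0.33 -0.59]
```

View pics/wrist14.png

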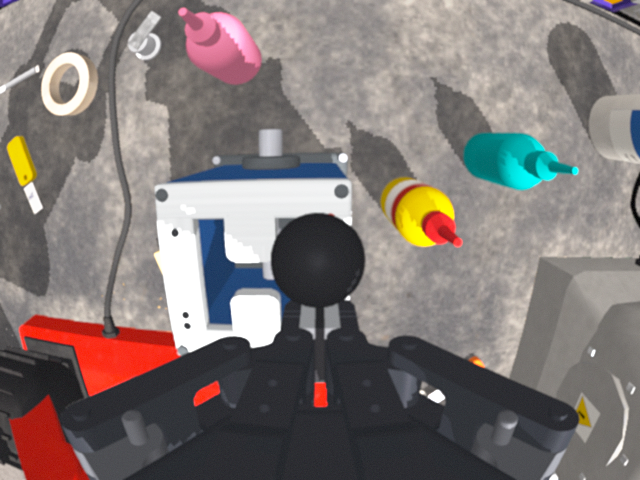

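Going well: the knob is at x = +24. I'll continue towards the end stop in small steps and watch the force.

Emit:
drive_tool(
  targets=[
    {"delta_pos":[1.5,-0.3,0],"rot":[0,0,0]},
    {"delta_pos":[3,-0.7,0],"rot":[0,0,0]},
    {"delta_pos":[4.5,-1,0],"rot":[0,0,0]},
    {"delta_pos":[6,-1.4,0],"rot":[0,0,0]},
    {"delta_pos":[7.5,-1.7,0],"rot":[0,0,0]},
    {"delta_pos":[9,-2.1,0],"rot":[0,0,0]},
    {"delta_pos":[10.5,-2.4,0],"rot":[0,0,0]},
    {"delta_pos":[11.7,-2.7,0],"rot":[0,0,0]},
  ],
)

```text
clock: 21.13
tool_pos: [574.8, -259.2, 134.7]
tcp_rot: [[-0.23, -0.973, -0.001], [-0.973, 0.23, 0.001], [-0.001, 0.001, -1.0]]
ft_force: [-3.0, 1.2, -2.3]
gripper_width: 0.0
```

```bash
python3 gate.py
```

```text
gate [ 572.5 -225.5] [96.5 84.5] -13.1 z 144.4 knob [ 600.1 -264.4  184.5] 6487 0.36
rel knob h 35.7 -31.7 gearstick 0.315 crosspin 0.281
21.1833 tcp rel 10.5 -32.4 [ 575.3 -259.4  134.9] ft [-2.22  0.46 -1.23]
```

Emit:
drive_tool(
  targets=[
    {"delta_pos":[0.8,-0.2,0],"rot":[0,0,0]},
    {"delta_pos":[1.6,-0.4,0],"rot":[0,0,0]},
    {"delta_pos":[2.4,-0.6,0],"rot":[0,0,0]},
    {"delta_pos":[2.4,-0.6,0],"rot":[0,0,0]},
  ],
)

```text
clock: 21.52
tool_pos: [577.7, -260.2, 135.2]
tcp_rot: [[-0.23, -0.973, 0.001], [-0.973, 0.23, -0.0], [-0.0, -0.001, -1.0]]
ft_force: [-1.3, 1.0, -2.5]
gripper_width: -0.003
```

```bash
python3 gate.py
```

```text
gate [ 572.5 -225.5] [96.1 81.9] -13.1 z 144.4 knob [ 603.  -265.   183.5] 6338 0.36
rel knob h 38.7 -31.5 gearstick 0.342 crosspin 0.283
21.5667 tcp rel 13.0 -32.7 [ 577.7 -260.3  135.3] ft [-2.93  1.73 -1.54]
```

Emit:
drive_tool(
  targets=[
    {"delta_pos":[0.7,-0.2,0],"rot":[0,0,0]},
    {"delta_pos":[1.4,-0.3,0],"rot":[0,0,0]},
    {"delta_pos":[2,-0.5,0],"rot":[0,0,0]},
    {"delta_pos":[2,-0.5,0],"rot":[0,0,0]},
  ],
)

```text
clock: 21.9
tool_pos: [578.5, -260.5, 135.1]
tcp_rot: [[-0.23, -0.973, -0.002], [-0.973, 0.23, 0.0], [-0.0, 0.002, -1.0]]
ft_force: [-4.7, 1.4, -1.3]
gripper_width: -0.002
```

```bash
python3 gate.py
```

```text
gate [ 572.5 -225.5] [96.4 81.2] -13.1 z 144.4 knob [ 603.1 -265.1  183.5] 6308 0.36
rel knob h 38.8 -31.6 gearstick 0.343 crosspin 0.284
21.95 tcp rel 13.8 -32.8 [ 578.5 -260.5  135.1] ft [-5.01  1.58 -1.49]
```

The knob no longer moves (x = 38.8 mm) and the force has risen to about 5 N, so it is on the end stop. I'll back off and rise clear.

Emit:
drive_tool(
  targets=[
    {"delta_pos":[-5,1.2,0],"rot":[0,0,0]},
    {"delta_pos":[-20,4.7,0],"rot":[0,0,0]},
    {"delta_pos":[-40,9.3,0],"rot":[0,0,0]},
    {"delta_pos":[-40,9.3,0],"rot":[0,0,0]},
    {"delta_pos":[-40,9.3,30],"rot":[0,0,0]},
    {"delta_pos":[-40,9.3,70],"rot":[0,0,0]},
    {"delta_pos":[-40,9.3,110],"rot":[0,0,0]},
    {"delta_pos":[-40,9.3,150],"rot":[0,0,0]},
    {"delta_pos":[-40,9.3,190],"rot":[0,0,0]},
    {"delta_pos":[-40,9.3,230],"rot":[0,0,0]},
    {"delta_pos":[-40,9.3,260],"rot":[0,0,0]},
    {"delta_pos":[-40,9.3,260],"rot":[0,0,0]},
    {"delta_pos":[-40,9.3,260],"rot":[0,0,0]},
    {"delta_pos":[-40,9.3,260],"rot":[0,0,0]},
  ],
)

```text
clock: 23.12
tool_pos: [540.1, -251.8, 395.0]
tcp_rot: [[-0.23, -0.973, 0.002], [-0.973, 0.23, -0.001], [0.0, -0.002, -1.0]]
ft_force: [-0.0, -0.1, -0.5]
gripper_width: 0.001
```

```bash
python3 gate.py; python3 look.py 15 wrist scene;python3 - <<'E'
from cell import arm
import cv2
cv2.imwrite('pics/scene15f.png',arm.get_image('scene')['frame'][...,::-1])
E
```

```text
gate [ 572.5 -225.5] [96.7 95.8] -13.1 z 144.5 knob [ 602.9 -265.4  183.3] 711 0.5
rel knob h 38.7 -32.0 gearstick 0.343 crosspin 0.287
23.1667 tcp rel -26.2 -32.8 [ 539.6 -251.5  394. ] ft [-0.39 -0.31  0.1 ]
wrist 773 knob [ 602.9 -265.4  183.3] housing xy [ 36.7 -30.4] res 0.47
wrist net 0.69 [ 605.1 -262.8  195.2] [ 38.2 -27.3]
scene 278 knob [ 606.  -266.   184.9] housing xy [ 39.9 -30.3] res 0.92
scene net 0.94 [ 591.2 -265.2  185.5] [ 25.2 -32.9]
23.3667 [ 539.1 -251.3  393.7] h [-28.7 -31.4] [ 0.86 -0.29  0.43]
```

View pics/wrist15.png

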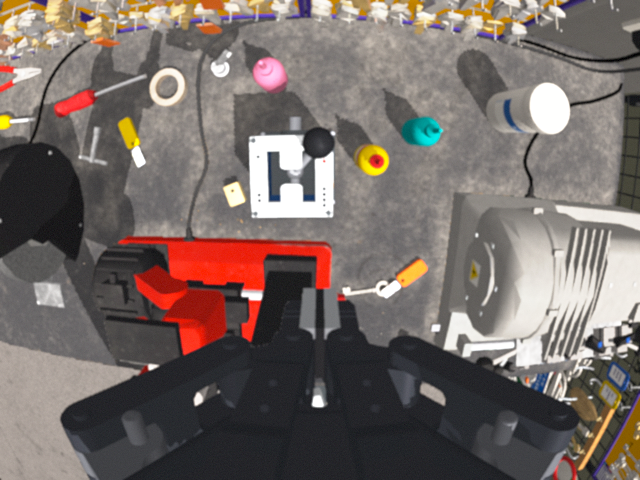

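View pics/scene15.png

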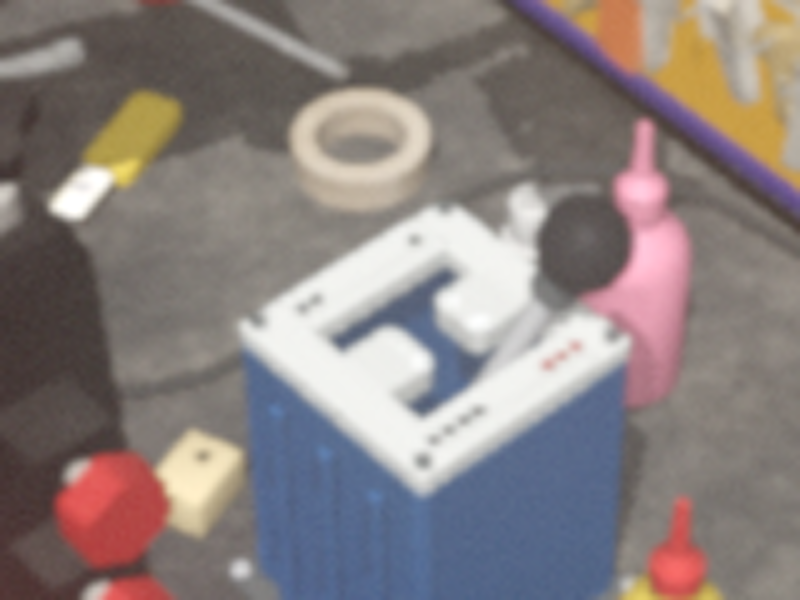

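View pics/scene15f.png

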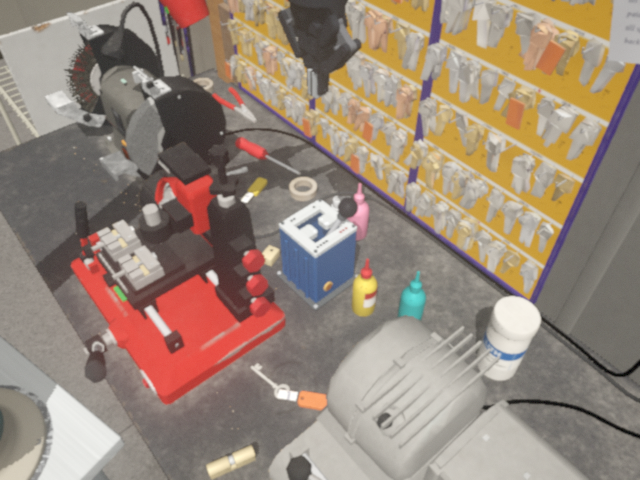

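The knob is at the far-right slot end, next to the three red dots (crop (585,243)). The hand is clear at tip height 430 mm, and the bottle, block, cam lock, tape and keys are where they were. I'm handing the job in.

```bash
python3 -c "
from cell import arm
print(arm.hand_in())"
```

```text
the job is handed in; nothing more can be done
None
```

The lever is in third, fully home, and the job is handed in at about 23.5 s. With the fingers shut, I pushed the knob forward out of second into the middle channel, across to the right, then forward into third. All pushes were from outside, and it never entered first or fourth.

**Last checks:**
- **Lever position:** the knob stopped moving at x +38.7 mm, y −32 mm from the gate's middle. That is about +0.34 rad on gearstick and +0.29 on crosspin. The scene camera agreed to about 3 mm.
- **Force:** while the lever was moving, readings between moves were about 1–4 N, noise included. They rose to about 5 N at the end stop.
- **Clear of the bench:** the fingertips are about 430 mm up, touching nothing. By eye in the last scene and wrist pictures, nothing else on the bench had moved.

**What disagreed:**
- **TCP position:** the real fingertips, when shut, are about 38 mm above the reported TCP. All the camera views that showed the fingers agreed. My first approach therefore passed over the knob without touching it, so I backed off and corrected for this.
- **Start position:** I measured gearstick at about −0.30 in second, against the stated "near −0.26".
- **Network positions:** the knob positions from the trained networks were up to about 15 mm off, so I relied on my own ball fits to the depth images.

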